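Put the coffee pods away in the bifold cupboard

ROBOT

A 6-joint arm with a two-finger parallel gripper is mounted at the origin on a cart in front of the work surface, level with it; the furniture and walls round the work are solid. World frame = base frame: x ahead of the robot, y to its left, z up, the work surface at z = 0. Lengths are in m, angles in degrees, forces in N, time in s.
With the tool pointing down it reaches from about 0.3 to 0.85 m from the base axis. Payload 4.2 kg.
Tool frame: the origin (TCP) lies at the very end of the fingers, on their centre line; the grasp point (between the pads) lies 19 mm behind it (r.hold_point_z is the distance from the TCP to the grasp point, in m); z points along the fingers, y is the line along which they close (so a half turn about z gives the same grasp; the last joint's range is limited). The gripper opens to 91 mm and grips with 3 to 60 N. Pads are 32 mm wide; open, the fingers measure 118 mm over their backs; the gripper's body (76 mm by 178 mm) begins 60 mm behind the grasp point.
Start: joints at [-75.287, 18.312, 89.639, -0, 72.044, -1.146], TCP at [0.157, -0.553, 0.214] pointing down, gripper open.
Joint ranges: [-177.97, 177.97], [-48.28, 115.42], [12.27, 149.76], [-77.06, 257.06], [2.81, 150.46], [-146.56, 146.56]. Speed limits (degrees/s): [147.25, 147.25, 180, 180, 180, 180].

INTERFACE

Orientations are given as [roll, pitch, yaw] about the fixed x, y, z axes, in that order (R = Rz(yaw) Ry(pitch) Rx(roll)).
In Python, from workcell import r, eyes gives the robot as it stands.
- The arm moves only by the shell command python3 -m creep 'ROWS'. ROWS is JSON, a list of rows, each a list of 7 numbers: the shift along the tool's x, y, z in m, then the turn, a rotation vector about the tool's x, y, z in rad, then the opening, from 0 (shut) to 1 (fully open). In form: [[dx, dy, dz, rx, ry, rz, hand], ...]. A call has exactly 10 rows; each row shifts and turns the commanded pose from where the row before left it, along the tool's axes as they then stand; what a row does not reach is not made up. A row lasts 1/8 s, in which the tool goes at most 62.5 mm and 10.7 degrees, less where a joint would pass 70% of its speed; a pose out of reach is approached as far as the arm can. A call is refused whole if a number of a shift passes 0.0625 or a number of a turn 0.188, either way. A call with a gripper value outside its range is refused whole. The fingers move at their own pace and stop on an object; the grip force is fixed at half the most. Time passes only in rows, so rows that do not move let the fingers close, or fill a call up. It gives the time, the measured TCP pose, the force, the opening and the grip force at its end, in the units of the state.
- r.get_state(): the state, without advancing time (a new reading comes with each control period).
- eyes.camera(name): name is "side" or "top" or "wrist"; returns (picture, depth): 480x640x3 uint8, blue, green, red; 480x640 float32, m along the optical axis (not along the pixel's ray), 0 where there is no reading.
- eyes.camera_model(name): a dict with "mtx" (3x3 intrinsics, pixels), "view" (4x4, takes a point from world to camera coordinates). Camera axes: x right, y up, looking along -z (the intrinsics and any distortion apply to the point x, -y, -z); pixel columns grow to the right and rows downward; lengths in m; the calibration is good to about 2 mm. The wrist camera is an equidistant fisheye: a pixel r from the principal point sees the ray r / f radians off the axis. A picture is of the moment at which its call begins: read the wrist's pose just before it. camera_model takes no time and is no camera call; for the wrist camera it gives the pose at the moment of the call.
- r.hand_in(): hands the job in; it is judged then, once.
The state is a dict: "time_s": time; "joint_positions": joint angles; "joint_velocities": joint speeds; "joint_efforts": joint torques, N m; "ee_pos": TCP position; "orientation": TCP orientation; "wrist_force": force on the tool from outside, world axes, zero at the start; "ft_torque": the same for the moment, N m; "width": opening from 0.0 (shut) to 1.0 (fully open); "grasp_force": force on a finger pad.
Only numpy, scipy, OpenCV 4.12 (cv2) and the standard library are available. Lean on these libraries where they do the work, as an engineer would, in place of code of your own. Each camera call takes 0.05 s, during which the arm holds its last target. There are 200 camera calls.

TASK

Put the coffee pods away: pull the low cupboard's bifold door fully open by its handle, pull the tray inside all the way out, and turn the round stand on it until its upright tab is at the back and all four feet touch, so that it sits flat and no longer rocks. Then lay every loose pod from the worktop left of the cupboard side by side on the stand, foil up as they lie now, push the tray fully home and close the door again, leaving the other things on the worktop where they are.

Things in the scene. Friction and masses are not known exactly. Their poses are not given: they have to be found in the camera images.
- cupboard: low dark wooden cupboard, fixed, 294 mm wide, 236 deep, 100 high. Origin: on the worktop, middle of the front opening (270 mm wide), in the plane of the closed door's back faces. x points into it, y to its left seen from the front. Its roof (top at 100 mm) covers only x = 55 to 236 mm, so the first 55 mm behind the door are open from above
- door (a joint): angle of the left door panel, rad: 0 closed, 1.52 fully folded. The panel turns by it clockwise (from above) about door_hinge, its fold coming out towards the robot; the right panel follows by itself. Stays where left, friction about 0.05 N m. Two panels, each 133 wide, 14 thick, tops 90 mm over the worktop; open, they stand together at the left, 133 mm out in front
- leaf_edge (a point): far (right) edge of the right door panel, at the handle's height; it runs to the left along the track in the sill as the door folds. The right panel is hinged to the left one
- door_handle (a point): middle of the door's handle: upright round steel bar, 10 mm thick, reaching 25 mm above and below this point, on the left panel near the fold; its axis is 35 mm in front of the panel's face. From door_hinge it lies 49 mm outwards and 112 mm along the panel. Axes: those of the left panel (at door = 0 the cupboard's)
- door_hinge (a point): a point on the upright hinge axis of the left panel, at the left jamb, at the height of the handle's middle
- tray (a joint): how far the tray is out, m: 0 fully home, 0.17 fully out (stops at both ends). It slides straight out of the cupboard (cupboard -x), friction about 1.5 N, and stays where it is left; it has room to come out only with the door folded fully open (above 1.40 rad)
- tray_pull (a point): gripping point of the tray's pull: an upright round steel post, 11 mm thick, at the middle of the tray's front; this point is 14 mm below its top end (which is 86 mm over the worktop); the post is free for 34 mm below this point
- tray_floor (a point): centre of the square white tray's floor, on its upper face (20 mm over the worktop). Axes as the cupboard's. The tray is 192 mm square inside, its rim stands 18 mm above the floor. Its rear part (from 26 mm behind this point to the back rim) is a wooden step, 8 mm higher than the floor
- stand_top (a point): centre of the upper face of the floor of the round steel stand: a dish 176 mm across, its rim 7 mm above its floor, 0.4 kg, loose in the tray (8 mm play). x points to its upright tab, z up its axis. Sits flat only with x along the tray's x (within about 15 degrees), this face then 21 mm above the tray floor; else it tilts and rocks. Four pods fit, centred at x = +-38, y = +-38 mm
- stand_grip (a point): gripping point of the stand's dark handle: an upright plate over the dish's centre, 10 mm thick along the stand's x, 36 to 44 mm long along its y; its top is 34 mm above the dish's floor, this point 24 mm above it. Axes as stand_top
- pod_a_mid (a point): coffee pod: a round disc 51 mm across and 12 mm high with a small thin tab on one side (towards its -x; 59 mm with it), pale foil on top, 20 g; lies foil up on the worktop to the left of the cupboard. The point is the disc's middle, 6 mm over its underside; z points up out of the foil. May be absent
- pod_b_mid (a point): coffee pod: a round disc 51 mm across and 12 mm high with a small thin tab on one side (towards its -x; 59 mm with it), pale foil on top, 20 g; lies foil up on the worktop to the left of the cupboard. The point is the disc's middle, 6 mm over its underside; z points up out of the foil. May be absent
- pod_c_mid (a point): coffee pod: a round disc 51 mm across and 12 mm high with a small thin tab on one side (towards its -x; 59 mm with it), pale foil on top, 20 g; lies foil up on the worktop to the left of the cupboard. The point is the disc's middle, 6 mm over its underside; z points up out of the foil. May be absent
- pod_d_mid (a point): coffee pod: a round disc 51 mm across and 12 mm high with a small thin tab on one side (towards its -x; 59 mm with it), pale foil on top, 20 g; lies foil up on the worktop to the left of the cupboard. The point is the disc's middle, 6 mm over its underside; z points up out of the foil. May be absent
- tape: bystander: roll of masking tape lying flat, 104 x 102 x 25 mm; origin at the centre of its underside. Not to be moved
- timer: bystander: red wind-up kitchen timer, 64 mm across, 50 mm high; origin at the centre of its underside. Not to be moved
- stand_feet (a point): point on the stand's axis, level with the soles of its two long feet (21 mm under stand_top). Its feet are at x = +-51, y = +-51 mm: the two on the tab's side are 6 mm long (they belong on the tray's step), the other two 14 mm. The tab is 50 mm wide, stands 21 mm above the dish's floor, 87 mm from the axis, on the +x side
Things that resemble listed ones, but are neither listed nor needed, are in the scene too. Leave any turquoise look-alike of the part that bears pod_d_mid alone.

How it is judged:
By the outcome, as a careful person would: the job done as asked, in the order asked, and still so for the second after the job is handed in, with the robot touching nothing.
Of pod_a, pod_b, pod_c, pod_d only 2 to 4 are there at a start; the rules pass over those that are not, and their reading is None.
At some moment in a run one of pod_a, pod_b, pod_c, pod_d may be knocked a few centimetres aside while the robot is not near it.
It also fails if it takes over 210 s, if anything falls off the work surface, if the arm or the gripper's body presses on something with over 40 N, if the wrist force passes 120 N, or if a joint passes its speed limit or range.

## Working session

There is one attempt and no reset: what is moved stays moved. The work goes in short steps, Python scripts to look and compute and a shell command to move; the robot and the scene stay as the last step left them, time stands still between calls to the robot, and variables do not carry over. Pictures are saved under pics/ and viewed, at most 14 in all, crops included, and the job is handed in when it is done.

```bash
ls; mkdir -p pics; cat > h.py <<'E'
from workcell import r, eyes
import numpy as np, cv2
from scipy.spatial.transform import Rotation as R
def snap(n,f):
    m=eyes.camera_model(n); p,d=eyes.camera(n); cv2.imwrite(f'pics/{f}.png',p); np.savez(f'pics/{f}.npz',p=p,d=d,mtx=m['mtx'],view=m['view'],n=n); return p,d,m
def load(f):
    z=np.load(f'pics/{f}.npz'); return z['p'],z['d'],{'mtx':z['mtx'],'view':z['view']},str(z['n'])
def pix2w(f,u,v,z=None):
    p,d,m,n=load(f); K=m['mtx']; x=(u-K[0,2])/K[0,0]; y=(v-K[1,2])/K[1,1]
    if n=='wrist':
        t=np.hypot(x,y); s=np.tan(t)/t if t>1e-9 else 1; x*=s;y*=s
    Vi=np.linalg.inv(m['view']); ray=Vi[:3,:3]@np.array([x,-y,-1.]); o=Vi[:3,3]
    k=d[int(v),int(u)] if z is None else (z-o[2])/ray[2]
    return o+k*ray
def st():
    s=r.get_state(); print(s['time_s'],np.round(s['ee_pos'],4),np.round(s['orientation'],1),np.round(s['wrist_force'],1),s['width'],s['grasp_force'],np.round(s['joint_positions'],0))
    return s
E
python3 - <<'E'
from h import *
st()
for n in('top','side','wrist'):
    p,d,m=snap(n,n+'0'); print(n,m['mtx'],np.round(np.linalg.inv(m['view']),3))
E
```

```text
pics
0.0 [ 0.157  -0.5526  0.2131] [-179.9   -0.    15.9] [-0.2  0.6  0.1] 1.0007870845921214 0.0 [-75.  18.  90.  -0.  72.  -1.]
top [[595.52373684   0.         328.75231656]
 [  0.         595.52373684 240.76777223]
 [  0.           0.           1.        ]] [[-0.021  0.99  -0.142  0.36 ]
 [-1.    -0.021  0.    -0.242]
 [-0.003  0.142  0.99   1.446]
 [ 0.     0.     0.     1.   ]]
side [[548.08056406   0.         321.02078978]
 [  0.         548.08056406 251.1380805 ]
 [  0.           0.           1.        ]] [[ 0.845  0.321 -0.429 -0.107]
 [-0.535  0.487 -0.69  -1.298]
 [-0.013  0.813  0.583  0.979]
 [ 0.     0.     0.     1.   ]]
wrist [[371.64829954   0.         321.21497899]
 [  0.         371.64829954 240.37628448]
 [  0.           0.           1.        ]] [[ 0.273  0.922  0.274  0.235]
 [-0.962  0.262  0.075 -0.532]
 [-0.002 -0.284  0.959  0.384]
 [ 0.     0.     0.     1.   ]]
```

View pics/top0.png

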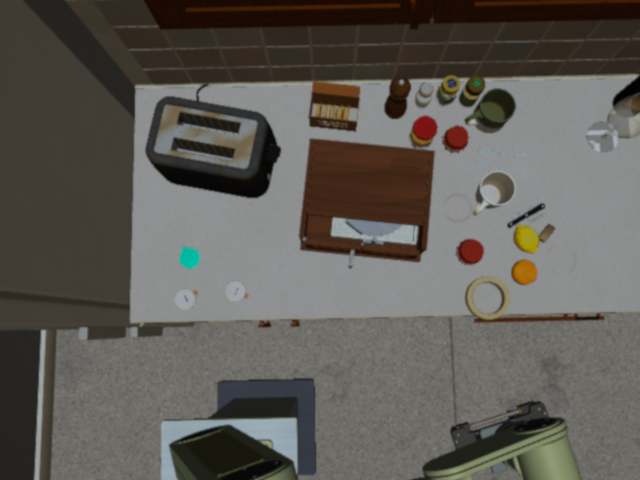

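View pics/side0.png

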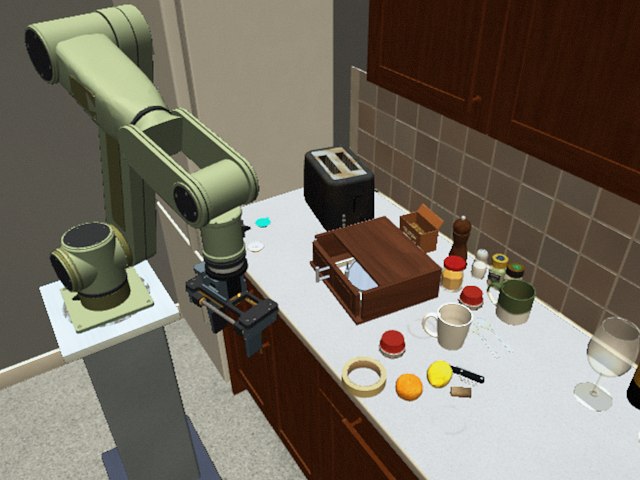

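The top view shows white pods at (186,299) and (235,291), a turquoise look-alike at (190,258), the door handle at (351,258), the tape at (488,297) and the red timer near (471,251). Next I'll check these in one close crop.

```bash
python3 - <<'E'
from h import *
p,d,m,n=load('top0')
a=cv2.resize(p[215:315,160:280],None,fx=4,fy=4,interpolation=cv2.INTER_CUBIC)
b=cv2.resize(p[130:270,290:450],None,fx=4,fy=4,interpolation=cv2.INTER_CUBIC)
c=np.zeros((560,640,3),np.uint8)
cv2.imwrite('pics/c1.png',b)
cv2.imwrite('pics/c0.png',a)
for nm,u,v,z in[('podL',186,299,.012),('podR',235,291,.012),('turq',190,258,.012),('tape',488,297,.025),('timer',471,251,.05),('handle',351,258,None)]:
    print(nm,np.round(pix2w('top0',u,v,z),3),np.round(pix2w('top0',u,v),3))
E
```

```text
podL [0.433 0.103 0.012] [0.433 0.104 0.012]
podR [ 0.449 -0.014  0.012] [ 0.45  -0.013  0.007]
turq [0.531 0.095 0.012] [0.532 0.097 0.006]
tape [ 0.421 -0.618  0.025] [ 0.423 -0.625 -0.002]
timer [ 0.529 -0.577  0.05 ] [ 0.529 -0.576  0.054]
handle [ 0.516 -0.293  0.077] [ 0.516 -0.293  0.077]
```

View pics/c1.png

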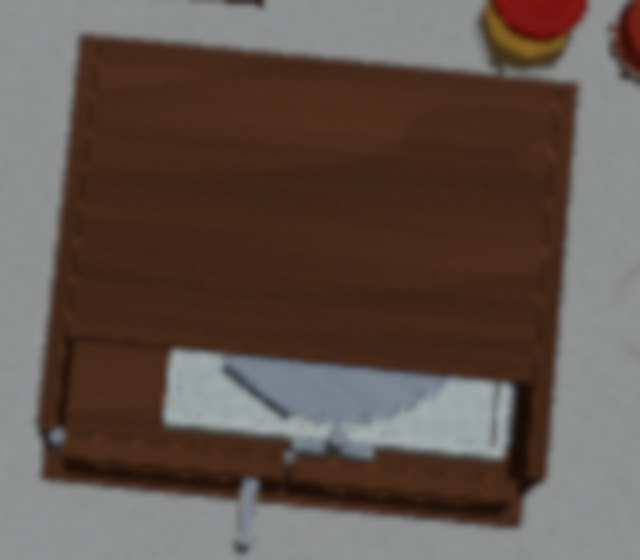

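View pics/c0.png

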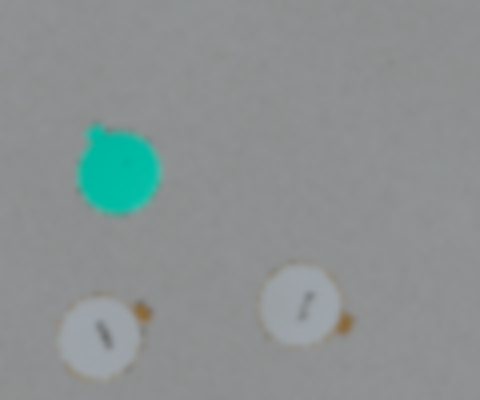

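The crop shows the cupboard roof's back corners at about (310,139) and (434,151), the hinge pin at (304,239), the handle's tip near (350,266) and the tray pull at (374,239). Part of the stand is visible, with what looks like its tab edge at front left. The pods are at (184.8,299.3) and (235.3,291.3), with a turquoise look-alike above them.

```bash
python3 - <<'E'
from h import *
def q(cu,cv,z): return pix2w('top0',cu/4+290-.4,cv/4+130-.4,z)
BL=q(80,35,.1);BR=q(577,85,.1);FR=q(530,380,.1);
print('width',np.linalg.norm(BL-BR),BL,BR)
y=(BL-BR)/np.linalg.norm(BL-BR); yaw=np.degrees(np.arctan2(-y[0],y[1])); print('yaw',yaw)
x=np.array([y[1],-y[0],0]); 
o=(BL+BR)/2-.236*x; o[2]=0; print('origin',o)
for nm,u,v,z in[('hinge',57,436,.09),('pull',337,437,.086),('handletop',245,545,None),('handletopB',243,543,.1),('fold',290,457,.09),('rightend',525,490,.09),('tabA',228,368,.06),('tabB',285,415,.06)]:
    w=q(u,v,z); e=w-o; print(nm,np.round(w,3),'cup',np.round([e@x,e@y,e[2]],3))
h=o+.1*x  # roof check
# depth points near handle
p,d,m,n=load('top0')
for v in range(246,272):
  for u in range(344,358):
    w=pix2w('top0',u,v)
    if .09>w[2]>.02 and ((w-o)@x)<-.035: print(u,v,np.round(w,3),np.round([(w-o)@x,(w-o)@y],3))
E
```

```text
width 0.2916709843291434 [ 0.79701283 -0.20236797  0.1       ] [ 0.76043903 -0.49173681  0.1       ]
yaw -7.203511430408674
origin [ 0.54458868 -0.3174594   0.        ]
hinge [ 0.561 -0.185  0.09 ] cup [0.    0.134 0.09 ]
pull [ 0.558 -0.346  0.086] cup [ 0.017 -0.027  0.086]
handletop [ 0.497 -0.292  0.084] cup [-0.051  0.02   0.084]
handletopB [ 0.496 -0.29   0.1  ] cup [-0.051  0.021  0.1  ]
fold [ 0.546 -0.319  0.09 ] cup [ 0.002 -0.001  0.09 ]
rightend [ 0.524 -0.453  0.09 ] cup [-0.003 -0.137  0.09 ]
tabA [ 0.604 -0.285  0.06 ] cup [0.055 0.039 0.06 ]
tabB [ 0.576 -0.318  0.06 ] cup [0.031 0.003 0.06 ]
350 260 [ 0.511 -0.29   0.076] [-0.036  0.023]
351 260 [ 0.511 -0.293  0.077] [-0.036  0.02 ]
352 260 [ 0.511 -0.295  0.074] [-0.036  0.018]
349 261 [ 0.509 -0.288  0.074] [-0.039  0.025]
350 261 [ 0.509 -0.29   0.074] [-0.039  0.022]
352 261 [ 0.509 -0.295  0.073] [-0.038  0.018]
349 262 [ 0.507 -0.288  0.073] [-0.041  0.025]
350 262 [ 0.506 -0.29   0.085] [-0.042  0.022]
351 262 [ 0.506 -0.292  0.083] [-0.042  0.02 ]
352 262 [ 0.507 -0.295  0.072] [-0.04   0.018]
349 263 [ 0.50
[... 225 characters left out ...]
264 [ 0.501 -0.29   0.083] [-0.047  0.022]
351 264 [ 0.502 -0.292  0.078] [-0.046  0.02 ]
352 264 [ 0.501 -0.294  0.085] [-0.046  0.017]
348 265 [ 0.502 -0.286  0.052] [-0.046  0.026]
349 265 [ 0.499 -0.288  0.081] [-0.049  0.024]
350 265 [ 0.499 -0.29   0.084] [-0.049  0.022]
351 265 [ 0.499 -0.292  0.086] [-0.049  0.02 ]
352 265 [ 0.499 -0.294  0.086] [-0.049  0.017]
348 266 [ 0.501 -0.286  0.041] [-0.047  0.025]
349 266 [ 0.498 -0.288  0.071] [-0.05   0.024]
350 266 [ 0.497 -0.29   0.079] [-0.051  0.021]
351 266 [ 0.497 -0.292  0.075] [-0.05   0.019]
349 267 [ 0.498 -0.288  0.049] [-0.05   0.023]
350 267 [ 0.496 -0.29   0.061] [-0.051  0.021]
351 267 [ 0.497 -0.293  0.051] [-0.05   0.018]
```

```bash
cat >> h.py <<'E'
O=np.array([.5446,-.3175,0.]); YAW=-7.2
CR=R.from_euler('z',YAW,degrees=True).as_matrix()
def c2w(x,y,z): return O+CR@np.array([x,y,z])
def w2c(p): return CR.T@(np.asarray(p)-O)
def go(target,yaw=None):
    """print remaining tool-axis shift and turn to a world TCP target"""
    s=r.get_state(); M=R.from_euler('xyz',s['orientation'],degrees=True).as_matrix()
    print('t',round(s['time_s'],1),'pos',np.round(s['ee_pos'],4),'rpy',np.round(s['orientation'],1),'F',np.round(s['wrist_force'],1),'w',round(s['width'],3),'g',round(s['grasp_force'],1),'J6',round(s['joint_positions'][5]))
    print(' shift',np.round(M.T@(np.asarray(target)-s['ee_pos']),4))
    if yaw is not None:
        T=R.from_euler('xyz',[180,0,yaw],degrees=True).as_matrix(); print(' turn',np.round(R.from_matrix(M.T@T).as_rotvec(),3))
    print(' cup',np.round(w2c(s['ee_pos']),4))
E
python3 -m creep '[[0.05,-0.02,0,0,0,0,1],[0.05,-0.02,0,0,0,0,1],[0.05,-0.02,0,0,0,0,1],[0.05,-0.02,0,0,0,0,1],[0.05,-0.02,0,0,0,0,1],[0.05,-0.02,0,0,0,0,1],[0.05,-0.02,0,0,0,0,1],[0.05,-0.02,0,0,0,0,1],[0,0,0,0,0,-0.18,1],[0,0,0,0,0,-0.18,1]]'
python3 -m creep '[[0,0,0,0,0,-0.18,1],[0,0,0,0,0,-0.18,1],[0,0,0,0,0,-0.18,1],[0,0,0,0,0,-0.18,1],[0,0,0,0,0,-0.18,1],[0,0,0,0,0,-0.18,1],[0,0,0,0,0,-0.18,1],[0,0,0,0,0,-0.18,1],[0,0,0,0,0,-0.18,1],[0,0,0,0,0,-0.18,1]]'
python3 -c "
from h import *
go(c2w(-.049,.022,.049),172.8)"
```

```text
time_s: 1.4
ee_pos: [0.4987, -0.289, 0.2134]
orientation: [-179.9, 0.0, 36.9]
wrist_force: [0.0, 0.3, -0.2]
width: 1.001
grasp_force: 0.0
time_s: 2.65
ee_pos: [0.498, -0.2898, 0.2136]
orientation: [-180.0, -0.0, 140.0]
wrist_force: [0.8, 0.2, -0.6]
width: 0.999
grasp_force: 0.0
t 2.6 pos [ 0.498  -0.2898  0.2136] rpy [-180.   -0.  140.] F [ 0.8  0.2 -0.6] w 0.999 g 0.0 J6 -81
 shift [-0.0006  0.0007  0.1646]
 turn [ 0.    -0.001 -0.573]
 cup [-0.0497  0.0217  0.2136]
```

```bash

python3 -m creep '[[0,0,0,0,0,-0.18,1],[0,0,0,0,0,-0.18,1],[0,0,0,0,0,-0.18,1],[0,0,0.03,0,0,-0.033,1],[0,0,0.04,0,0,0,1],[0,0,0.04,0,0,0,1],[0,0,0.03,0,0,0,1],[0,0,0.025,0,0,0,1],[0,0,0,0,0,0,1],[0,0,0,0,0,0,1]]'
python3 -m creep '[[0,0,0,0,0,0,0.4],[0,0,0,0,0,0,0.2],[0,0,0,0,0,0,0],[0,0,0,0,0,0,0],[0,0,0,0,0,0,0],[0,0,0,0,0,0,0],[0,0,0,0,0,0,0],[0,0,0,0,0,0,0],[0,0,0,0,0,0,0],[0,0,0,0,0,0,0]]'
python3 - <<'E'
from h import *
go(c2w(-.049,.022,.049),172.8)
# door arc waypoints in tool-axis rows
yaw=172.8;N=36;pos=None
H=np.array([0,.134]);v=np.array([-.049,-.112])
th=np.linspace(0,1.52,N+1)
P=[];
for t in th:
    c,s=np.cos(t),np.sin(t); P.append(H+[c*v[0]+s*v[1],-s*v[0]+c*v[1]])
for i in (0,10,20,30):
    # tool frame: x=-cup panel x; y: tool y=(s,-c) at yaw 172.8 => +panel y
    d=P[i+1]-P[i]; t=th[i]; ex=np.array([np.cos(t),-np.sin(t)]); ey=np.array([np.sin(t),np.cos(t)])
    print(th[1],-d@ex,d@ey)
E
```

```text
time_s: 3.9
ee_pos: [0.4988, -0.2903, 0.0498]
orientation: [-180.0, 0.1, 172.4]
wrist_force: [0.4, -0.3, -0.5]
width: 0.999
grasp_force: 0.0
time_s: 5.15
ee_pos: [0.4963, -0.2934, 0.0489]
orientation: [-179.6, -0.1, 172.6]
wrist_force: [-7.1, -12.0, -1.2]
width: 0.098
grasp_force: 30.0
t 5.2 pos [ 0.4963 -0.2934  0.0489] rpy [-1.796e+02 -1.000e-01  1.726e+02] F [ -7.1 -12.   -1.2] w 0.098 g 30.0 J6 -114
 shift [-0.0019  0.0042 -0.0001]
 turn [-0.006 -0.002 -0.004]
 cup [-0.051   0.0178  0.0489]
0.042222222222222223 0.0046838139147477725 0.0021680915053975125
0.042222222222222223 0.0046838139147477595 0.002168091505397509
0.042222222222222223 0.004683813914747782 0.002168091505397516
0.042222222222222223 0.004683813914747804 0.002168091505397515
```

```bash

python3 -m creep '[[0,-0.004,0,0,0,0,0],[0.0047,0.0022,0,0,0,0.042,0],[0.0047,0.0022,0,0,0,0.042,0],[0.0047,0.0022,0,0,0,0.042,0],[0.0047,0.0022,0,0,0,0.042,0],[0.0047,0.0022,0,0,0,0.042,0],[0.0047,0.0022,0,0,0,0.042,0],[0.0047,0.0022,0,0,0,0.042,0],[0.0047,0.0022,0,0,0,0.042,0],[0.0047,0.0022,0,0,0,0.042,0]]'
python3 -c "
from h import *
go(c2w(-.049,.022,.049))"
```

```text
time_s: 6.4
ee_pos: [0.4637, -0.2622, 0.0489]
orientation: [180.0, 0.0, 150.7]
wrist_force: [0.7, 1.4, -1.0]
width: 0.104
grasp_force: 30.0
t 6.4 pos [ 0.4637 -0.2622  0.0489] rpy [180.    0.  150.7] F [ 0.7  1.4 -1. ] w 0.104 g 30.0 J6 -91
 shift [-0.0439 -0.0067 -0.0001]
 cup [-0.0872  0.0447  0.0489]
```

Door is moving with low force; continue (27 more rows).

```bash

python3 -m creep '[[0.0047,0.0022,0,0,0,0.042,0],[0.0047,0.0022,0,0,0,0.042,0],[0.0047,0.0022,0,0,0,0.042,0],[0.0047,0.0022,0,0,0,0.042,0],[0.0047,0.0022,0,0,0,0.042,0],[0.0047,0.0022,0,0,0,0.042,0],[0.0047,0.0022,0,0,0,0.042,0],[0.0047,0.0022,0,0,0,0.042,0],[0.0047,0.0022,0,0,0,0.042,0],[0.0047,0.0022,0,0,0,0.042,0]]'
python3 -m creep '[[0.0047,0.0022,0,0,0,0.042,0],[0.0047,0.0022,0,0,0,0.042,0],[0.0047,0.0022,0,0,0,0.042,0],[0.0047,0.0022,0,0,0,0.042,0],[0.0047,0.0022,0,0,0,0.042,0],[0.0047,0.0022,0,0,0,0.042,0],[0.0047,0.0022,0,0,0,0.042,0],[0.0047,0.0022,0,0,0,0.042,0],[0.0047,0.0022,0,0,0,0.042,0],[0.0047,0.0022,0,0,0,0.042,0]]'
python3 -c "
from h import *
go(c2w(-.114,.177,.049),86)"
```

```text
time_s: 7.65
ee_pos: [0.4431, -0.2156, 0.0489]
orientation: [179.9, 0.1, 126.6]
wrist_force: [4.1, 1.2, -4.3]
width: 0.101
grasp_force: 30.0
time_s: 8.9
ee_pos: [0.4431, -0.1646, 0.0489]
orientation: [179.8, 0.1, 102.6]
wrist_force: [4.7, -1.2, -6.0]
width: 0.102
grasp_force: 30.0
t 8.9 pos [ 0.4431 -0.1646  0.0489] rpy [1.798e+02 1.000e-01 1.026e+02] F [ 4.7 -1.2 -6. ] w 0.102 g 30.0 J6 -34
 shift [ 0.0338  0.0184 -0.0001]
 turn [0.004 0.001 0.29 ]
 cup [-0.1199  0.139   0.0489]
```

```bash

python3 -m creep '[[0.0047,0.0022,0,0,0,0.042,0],[0.0047,0.0022,0,0,0,0.042,0],[0.0047,0.0022,0,0,0,0.042,0],[0.0047,0.0022,0,0,0,0.042,0],[0.0047,0.0022,0,0,0,0.042,0],[0.0047,0.0022,0,0,0,0.042,0],[0.0047,0.0022,0,0,0,0.042,0],[0.0047,0.0022,0,0,0,0.03,0],[0,0,0,0,0,0,0],[0,0,0,0,0,0,0]]'
python3 -c "
from h import *
go(c2w(-.114,.177,.049),86)
snap('top','top1')
p,d,m,n=load('top1')
cv2.imwrite('pics/c2.png',cv2.resize(p[170:320,260:440],None,fx=4,fy=4,interpolation=cv2.INTER_CUBIC))
"
```

```text
time_s: 10.15
ee_pos: [0.4568, -0.1283, 0.0489]
orientation: [179.8, 0.3, 84.3]
wrist_force: [1.5, -10.5, -5.1]
width: 0.103
grasp_force: 30.0
t 10.2 pos [ 0.4568 -0.1283  0.0489] rpy [179.8   0.3  84.3] F [  1.5 -10.5  -5.1] w 0.103 g 30.0 J6 -11
 shift [ 0.0004 -0.0032 -0.0001]
 turn [ 0.003  0.005 -0.03 ]
 cup [-0.1108  0.1767  0.0489]
```

View pics/c2.png

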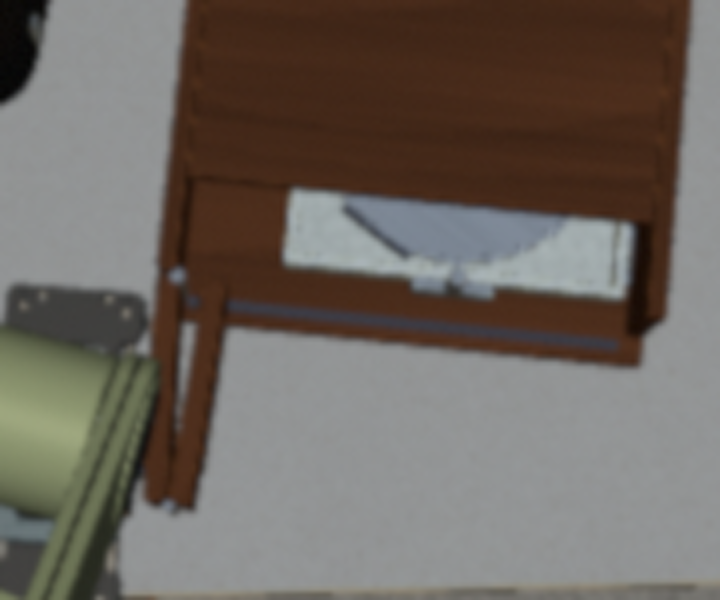

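The door is folded with both panels together at the left. The track is clear and the tray pull is at crop (455,275). Next: release, lift and turn.

```bash

python3 -m creep '[[0,0,0,0,0,0,0.5],[0,0,0,0,0,0,0.5],[0,0,0,0,0,0,0.5],[0,0,-0.03,0,0,0,0.5],[0,0,-0.05,0,0,0,0.5],[0,0,-0.05,0,0,0.186,0.7],[0,0,0,0,0,0.186,0.7],[0,0,0,0,0,0.186,0.7],[0,0,0,0,0,0.186,0.7],[0,0,0,0,0,0.186,0.7]]'
python3 -m creep '[[0,0,0,0,0,0.186,0.7],[0,0,0,0,0,0.186,0.7],[0,0,0,0,0,0.186,0.7],[0,0,0,0,0,0.1,0.7],[0,0,0,0,0,0,0.7],[0,0,0,0,0,0,0.7],[0,0,0,0,0,0,0.7],[0,0,0,0,0,0,0.7],[0,0,0,0,0,0,0.7],[0,0,0,0,0,0,0.7]]'
python3 -c "
from h import *
go(c2w(.017,-.029,.053),-7.2)
print(w2c(pix2w('top1',455/4+260-.4,275/4+170-.4,.086)))
"
```

```text
time_s: 11.45
ee_pos: [0.4554, -0.1254, 0.179]
orientation: [-180.0, -0.0, 30.5]
wrist_force: [1.1, 0.2, -0.2]
width: 0.699
grasp_force: 0.0
time_s: 12.7
ee_pos: [0.4556, -0.1258, 0.179]
orientation: [180.0, -0.0, -6.9]
wrist_force: [-0.6, 1.2, 0.5]
width: 0.699
grasp_force: 0.0
t 12.7 pos [ 0.4556 -0.1258  0.179 ] rpy [180.   -0.   -6.9] F [-0.6  1.2  0.5] w 0.699 g 0.0 J6 80
 shift [0.1282 0.2087 0.126 ]
 turn [ 0.    -0.     0.006]
 cup [-0.1123  0.179   0.179 ]
[ 0.01797894 -0.02560378  0.086     ]
```

```bash

python3 -m creep '[[0.0256,0.0413,0,0,0,0,0.7],[0.0256,0.0413,0,0,0,0,0.7],[0.0256,0.0413,0,0,0,0,0.7],[0.0256,0.0413,0,0,0,0,0.7],[0.0256,0.0413,0,0,0,0,0.7],[0,0,0.04,0,0,0,0.7],[0,0,0.04,0,0,0,0.7],[0,0,0.026,0,0,0,0.7],[0,0,0.02,0,0,0,0.7],[0,0,0,0,0,0,0.7]]'
python3 -m creep '[[0,0,0,0,0,0,0.3],[0,0,0,0,0,0,0],[0,0,0,0,0,0,0],[0,0,0,0,0,0,0],[0,0,0,0,0,0,0],[0,0,0,0,0,0,0],[0,0,0,0,0,0,0],[0,0,0,0,0,0,0],[0,0,0,0,0,0,0],[0,0,0,0,0,0,0]]'
python3 -c "
from h import *
go(c2w(.017,-.029,.053),-7.2)
"
```

```text
time_s: 13.95
ee_pos: [0.5568, -0.3455, 0.0511]
orientation: [-179.9, 0.2, -6.9]
wrist_force: [-0.7, -0.1, 0.3]
width: 0.698
grasp_force: 0.0
time_s: 15.2
ee_pos: [0.5575, -0.3502, 0.0532]
orientation: [179.6, -0.1, -6.8]
wrist_force: [-2.0, -10.3, -1.7]
width: 0.111
grasp_force: 30.0
t 15.2 pos [ 0.5575 -0.3502  0.0532] rpy [ 1.796e+02 -1.000e-01 -6.800e+00] F [ -2.  -10.3  -1.7] w 0.111 g 30.0 J6 64
 shift [ 0.0001 -0.0019  0.0002]
 turn [ 0.007 -0.001  0.006]
 cup [ 0.0169 -0.0309  0.0532]
```

```bash

python3 -m creep '[[0,0.004,0,0,0,0,0],[-0.01,0,0,0,0,0,0],[-0.02,0,0,0,0,0,0],[-0.02,0,0,0,0,0,0],[-0.02,0,0,0,0,0,0],[-0.02,0,0,0,0,0,0],[-0.02,0,0,0,0,0,0],[-0.02,0,0,0,0,0,0],[-0.02,0,0,0,0,0,0],[-0.01,0,0,0,0,0,0]]'
python3 -m creep '[[-0.005,0,0,0,0,0,0],[-0.004,0,0,0,0,0,0],[-0.003,0,0,0,0,0,0],[0,0,0,0,0,0,0],[0,0,0,0,0,0,0],[0,0,0,0,0,0,0],[0,0,0,0,0,0,0],[0,0,0,0,0,0,0],[0,0,0,0,0,0,0],[0,0,0,0,0,0,0]]'
python3 -c "
from h import *
go(c2w(.017-.17,-.031,.053),-7.2)
"
```

```text
time_s: 16.45
ee_pos: [0.3975, -0.3302, 0.0532]
orientation: [-180.0, -0.0, -6.9]
wrist_force: [2.4, 1.8, 0.3]
width: 0.111
grasp_force: 30.0
time_s: 17.7
ee_pos: [0.3889, -0.3291, 0.0531]
orientation: [-180.0, -0.2, -6.9]
wrist_force: [7.4, 5.3, 1.7]
width: 0.111
grasp_force: 30.0
t 17.7 pos [ 0.3889 -0.3291  0.0531] rpy [-180.    -0.2   -6.9] F [7.4 5.3 1.7] w 0.111 g 30.0 J6 55
 shift [ 0.     -0.      0.0001]
 turn [-0.001 -0.004  0.005]
 cup [-0.153  -0.031   0.0531]
```

```bash

python3 -m creep '[[0.003,0.001,0,0,0,0,0.3],[0,0,0,0,0,0,0.3],[0,0,0,0,0,0,0.3],[0,0,-0.03,0,0,0,0.5],[0,0,-0.05,0,0,0,0.5],[0,0,-0.06,0,0,0,0.5],[0,0,-0.06,0,0,0,0.5],[0,-0.06,0,0,0,0,0.5],[0,-0.06,0,0,0,0,0.5],[0,-0.06,0,0,0,0,0.5]]'
python3 -m creep '[[0,-0.06,0,0,0,0,0.5],[0,-0.06,0,0,0,0,0.5],[0,-0.06,0,0,0,0,0.5],[0,-0.04,0,0,0,0,0.5],[0,0,0,0,0,0,0.5],[0,0,0,0,0,0,0.5],[0,0,0,0,0,0,0.5],[0,0,0,0,0,0,0.5],[0,0,0,0,0,0,0.5],[0,0,0,0,0,0,0.5]]'
python3 -c "
from h import *
snap('top','top2');snap('wrist','wrist2')
go(c2w(0,0,.1),-7.2)
p,d,m,n=load('top2')
cv2.imwrite('pics/c3.png',cv2.resize(p[180:330,270:450],None,fx=4.4,fy=4,interpolation=cv2.INTER_CUBIC)[:, :792])
a=cv2.resize(p[190:325,290:440],None,fx=4,fy=4,interpolation=cv2.INTER_CUBIC); cv2.imwrite('pics/c3.png',a)
"
```

```text
time_s: 18.95
ee_pos: [0.4108, -0.1508, 0.253]
orientation: [180.0, -0.0, -7.0]
wrist_force: [0.7, 0.4, -0.6]
width: 0.5
grasp_force: 0.0
time_s: 20.2
ee_pos: [0.4375, 0.066, 0.253]
orientation: [180.0, -0.0, -6.9]
wrist_force: [-0.3, 0.6, -0.4]
width: 0.5
grasp_force: 0.0
t 20.3 pos [0.4375 0.0661 0.2529] rpy [180.    0.   -6.9] F [ 0.7 -0.2  0.2] w 0.497 g 0.0 J6 104
 shift [0.1524 0.368  0.153 ]
 turn [0.    0.    0.005]
 cup [-0.1543  0.3672  0.2529]
```

View pics/c3.png

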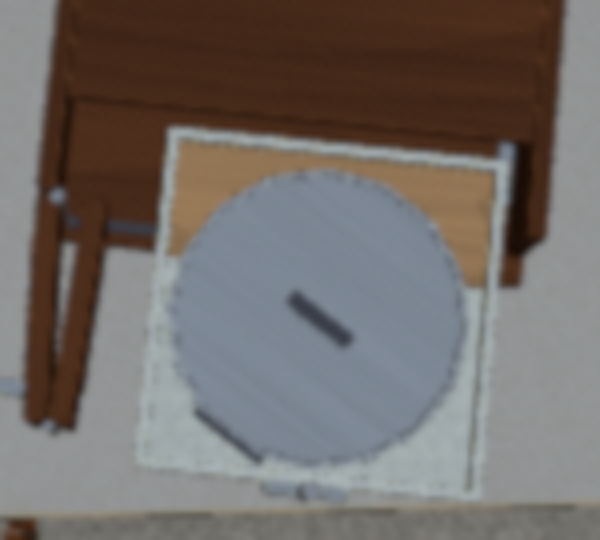

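The tray is fully out. The stand's centre is at crop (321,318), its tab at front left (229,436) and its dark handle from (290,293) to (352,345). The wooden step is at the back.

```bash
python3 - <<'E'
from h import *
def q(cu,cv,z=None): return pix2w('top2',cu/4+290-.4,cv/4+190-.4,z)
print('pull bias',w2c(q(303,488,.086)), 'true -.153 -.031')
for nm,c in dict(h1=(293,296),hm=(321,319),h2=(349,342),floorN=(321,250),floorS=(321,400),floorE=(420,320),floorW=(220,320),tab=(229,436)).items():
    w=q(*c); print(nm,np.round(w,4),np.round(w2c(w),4))
a=q(290,293,.08);b=q(352,345,.08);v=b-a;print('handle',(a+b)/2,np.degrees(np.arctan2(v[1],v[0])),np.linalg.norm(v))
t=q(229,436,.06);c=q(321,318,.046);print('centre',c,w2c(c),'tab yaw',np.degrees(np.arctan2(*(t-c)[[1,0]])),np.linalg.norm((t-c)[:2]))
for c in((172,130),(505,163),(478,497),(140,465)):print(np.round(w2c(q(*c,.038)),4))
go(c,49)
# pods
for f in('top0','top2'):
    p,d,m,n=load(f); hsv=cv2.cvtColor(p,cv2.COLOR_BGR2HSV)
    w_=p[240:315,150:275]; g=cv2.cvtColor(w_,cv2.COLOR_BGR2GRAY); print(g.max(),np.median(g))
E
```

```text
pull bias [-0.15113736 -0.02331685  0.086     ] true -.153 -.031
h1 [ 0.5061 -0.3219  0.039 ] [-0.0377 -0.0092  0.039 ]
hm [ 0.4892 -0.336   0.0689] [-0.0526 -0.0253  0.0689]
h2 [ 0.4754 -0.3517  0.0702] [-0.0643 -0.0426  0.0702]
floorN [ 0.5328 -0.3391  0.042 ] [-0.0089 -0.0229  0.042 ]
floorS [ 0.4448 -0.3374  0.0277] [-0.0965 -0.0322  0.0277]
floorE [ 0.4894 -0.3957  0.0477] [-0.045  -0.0845  0.0477]
floorW [ 0.4926 -0.2782  0.04  ] [-0.0565  0.0325  0.04  ]
tab [ 0.4234 -0.2814  0.0555] [-0.1248  0.0207  0.0555]
handle [ 0.48821827 -0.33524551  0.08      ] -131.5366612174492 0.04639665707227141
centre [ 0.49197226 -0.33761887  0.046     ] [-0.04969119 -0.02655624  0.046     ] tab yaw 140.65838439527698 0.08895642055259442
[0.0545 0.0726 0.038 ]
[ 0.0553 -0.1277  0.038 ]
[-0.1442 -0.1286  0.038 ]
[-0.1463  0.0706  0.038 ]
t 20.3 pos [0.4375 0.0661 0.2529] rpy [180.    0.   -6.9] F [ 0.7 -0.2  0.2] w 0.497 g 0.0 J6 104Traceback (most recent call last):
  File "<stdin>", line 9, in <module>
  File "h.py", line 26, in go
    print(' shift',np.round(M.T@(np.asarray(target)-s['ee_pos']),4))
                                 ~~~~~~~~~~~~~~~~~~^~~~~~~~~~~~
ValueError: operands could not be broadcast together with shapes (2,) (3,)
```

```bash

python3 -m creep '[[0.0133,0.04,0,0,0,0,0.6],[0.0133,0.04,0,0,0,0,0.6],[0.0133,0.04,0,0,0,0,0.6],[0.0133,0.04,0,0,0,0,0.6],[0.0133,0.04,0,0,0,0,0.6],[0.0133,0.04,0,0,0,0,0.6],[0.0133,0.04,0,0,0,0,0.6],[0,0.04,0,0,0,0,0.6],[0,0.04,0,0,0,0,0.6],[0,0.03,0,0,0,0,0.6]]'
python3 -m creep '[[0,0,0,0,0,-0.165,0.6],[0,0,0,0,0,-0.165,0.6],[0,0,0,0,0,-0.165,0.6],[0,0,0,0,0,-0.165,0.6],[0,0,0,0,0,-0.165,0.6],[0,0,0,0,0,-0.165,0.6],[0,0,0.05,0,0,0,0.6],[0,0,0.05,0,0,0,0.6],[0,0,0,0,0,0,0.6],[0,0,0,0,0,0,0.6]]'
python3 -c "
from h import *
go([.489,-.338,.050],49.5)
snap('wrist','w3')
p,d,m,n=load('w3'); cv2.imwrite('pics/w3v.png',p)
"
```

```text
time_s: 21.55
ee_pos: [0.4829, -0.3337, 0.2527]
orientation: [180.0, 0.0, -6.9]
wrist_force: [1.7, -0.4, -0.3]
width: 0.601
grasp_force: 0.0
time_s: 22.8
ee_pos: [0.4843, -0.3328, 0.1548]
orientation: [179.8, -0.0, 49.8]
wrist_force: [0.2, -0.8, 0.9]
width: 0.6
grasp_force: 0.0
t 22.8 pos [ 0.4843 -0.3328  0.1548] rpy [179.8  -0.   49.8] F [ 0.2 -0.8  0.9] w 0.6 g 0.0 J6 5
 shift [-0.001   0.0066  0.1048]
 turn [ 0.003 -0.     0.006]
 cup [-0.0579 -0.0228  0.1548]
```

View pics/w3v.png

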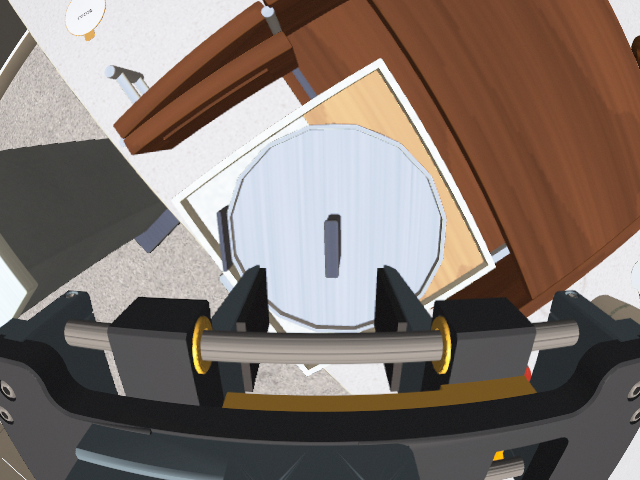

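The wrist view shows the stand's handle at (331,245), parallel to the finger pads and between them. I'll work out its position.

```bash
python3 -c "
from h import *
for u,v in((331,248),(331,222),(331,276)): print(pix2w('w3',u,v,.077),pix2w('w3',u,v))
for u,v in((337,224),): print('c',pix2w('w3',u,v,.045))
"
```

```text
[ 0.49138144 -0.33677002  0.077     ] [ 0.49102067 -0.33729143  0.07501645]
[ 0.50337691 -0.32235188  0.077     ] [ 0.50316819 -0.32267191  0.07543753]
[ 0.4778662  -0.35305511  0.077     ] [ 0.47709877 -0.35412179  0.07375218]
c [ 0.50164659 -0.33314694  0.045     ]
```

```bash

python3 -m creep '[[0,0.0077,0.03,0,0,0,0.6],[0,0,0.03,0,0,0,0.6],[0,0,0.03,0,0,0,0.6],[0,0,0.017,0,0,0,0.6],[0,0,0,0,0,0,0.3],[0,0,0,0,0,0,0.1],[0,0,0,0,0,0,0],[0,0,0,0,0,0,0],[0,0,0,0,0,0,0],[0,0,0,0,0,0,0]]'
python3 -c "
from h import *
go([.4905,-.3377,.047],49.5)"
python3 -m creep '[[0,0,-0.005,0,0,0,0],[0,0,-0.005,0,0,0,0],[0,0,-0.006,0,0,0,0],[0,0,0,0,0,0,0],[0,0,0,0,0,0.1,0],[0,0,0,0,0,0.18,0],[0,0,0,0,0,0.18,0],[0,0,0,0,0,0.18,0],[0,0,0,0,0,0.18,0],[0,0,0,0,0,0.18,0]]'
python3 -c "
from h import *
go([.4905,-.3377,.047],49.5)"
```

```text
time_s: 24.1
ee_pos: [0.4908, -0.3386, 0.048]
orientation: [179.7, -0.0, 49.8]
wrist_force: [-0.7, -1.7, 6.8]
width: 0.115
grasp_force: 29.7
t 24.1 pos [ 0.4908 -0.3386  0.048 ] rpy [179.7  -0.   49.8] F [-0.7 -1.7  6.8] w 0.115 g 29.7 J6 5
 shift [ 0.0005 -0.0008  0.001 ]
 turn [ 0.006 -0.     0.005]
 cup [-0.0507 -0.0277  0.048 ]
time_s: 25.35
ee_pos: [0.4887, -0.3367, 0.0615]
orientation: [-180.0, 0.1, -7.8]
wrist_force: [0.1, 1.2, -4.6]
width: 0.11
grasp_force: 30.0
t 25.4 pos [ 0.4887 -0.3367  0.0615] rpy [-1.8e+02  1.0e-01 -7.8e+00] F [ 0.1  1.2 -4.6] w 0.11 g 30.0 J6 62
 shift [0.0019 0.0007 0.0145]
 turn [-0.001  0.001 -1.   ]
 cup [-0.0531 -0.0261  0.0615]
```

```bash

python3 -m creep '[[0,0,0,0,0,0.18,0],[0,0,0,0,0,0.18,0],[0,0,0,0,0,0.18,0],[0,0,0,0,0,0.18,0],[0,0,0,0,0,0.18,0],[0,0,0,0,0,0.18,0],[0,0,0.006,0,0,0,0],[0,0,0.006,0,0,0,0],[0,0,0.004,0,0,0,0],[0,0,0,0,0,0,0]]'
python3 -c "
from h import *
go(c2w(-.047,-.031,.047),-97.2)"
```

```text
time_s: 26.6
ee_pos: [0.4898, -0.3388, 0.047]
orientation: [-180.0, -0.2, -69.2]
wrist_force: [-0.5, -3.8, 2.9]
width: 0.11
grasp_force: 30.0
t 26.6 pos [ 0.4898 -0.3388  0.047 ] rpy [-180.    -0.2  -69.2] F [-0.5 -3.8  2.9] w 0.11 g 30.0 J6 124
 shift [ 0.0049 -0.0027  0.    ]
 turn [-0.001 -0.004  0.489]
 cup [-0.0517 -0.028   0.047 ]
```

```bash

python3 -m creep '[[0,0,0,0,0,0,0.4],[0,0,0,0,0,0,0.6],[0,0,0,0,0,0,0.6],[0,0,-0.03,0,0,0,0.6],[0,0,-0.04,0,0,-0.18,0.6],[0,0,0,0,0,-0.185,0.6],[0,0,0,0,0,-0.185,0.6],[0,0,0,0,0,-0.185,0.6],[0,0,0,0,0,-0.185,0.6],[0,0,0,0,0,-0.185,0.6]]'
python3 -m creep '[[0,0,0,0,0,-0.185,0.6],[0,0,0,0,0,-0.185,0.6],[0,0,0,0,0,-0.185,0.6],[0,0,0,0,0,-0.185,0.6],[0,0,0,0,0,-0.185,0.6],[0,0,0,0,0,-0.185,0.6],[0,0,0,0,0,-0.185,0.6],[0,0,0,0,0,-0.185,0.6],[0,0,0,0,0,-0.185,0.6],[0,0,0,0,0,-0.185,0.6]]'
python3 -m creep '[[0,0,0,0,0,-0.185,0.6],[0,0,0,0,0,0,0.6],[0,0,0,0,0,0,0.6],[0,0,0,0,0,0,0.6],[0,0,0,0,0,0,0.6],[0,0,0,0,0,0,0.6],[0,0,0,0,0,0,0.6],[0,0,0,0,0,0,0.6],[0,0,0,0,0,0,0.6],[0,0,0,0,0,0,0.6]]'
python3 -c "
from h import *
go([.4898,-.3388,.047],110.8)
snap('wrist','w4')"
```

```text
time_s: 27.85
ee_pos: [0.4889, -0.3368, 0.1157]
orientation: [-180.0, 0.0, -5.7]
wrist_force: [0.2, 0.1, -0.1]
width: 0.598
grasp_force: 0.0
time_s: 29.1
ee_pos: [0.489, -0.3368, 0.1158]
orientation: [-180.0, -0.0, 100.3]
wrist_force: [-0.2, -0.6, -0.2]
width: 0.6
grasp_force: 0.0
time_s: 30.35
ee_pos: [0.4891, -0.3371, 0.116]
orientation: [180.0, 0.0, 110.6]
wrist_force: [-0.3, 0.6, -1.0]
width: 0.601
grasp_force: 0.0
t 30.4 pos [ 0.4891 -0.3371  0.116 ] rpy [180.    0.  110.6] F [-0.3  0.6 -1. ] w 0.601 g 0.0 J6 -56
 shift [-0.0019  0.0001  0.069 ]
 turn [ 0.     0.    -0.004]
 cup [-0.0526 -0.0264  0.116 ]
```

View pics/w4.png

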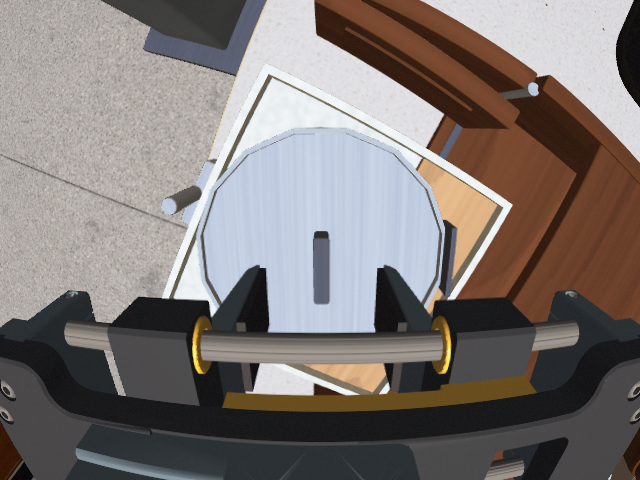

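The tab is now at back left (450,258) and the handle is centred between the fingers. The last 28° of the turn comes next.

```bash

python3 -m creep '[[-0.002,0,0.03,0,0,0,0.6],[0,0,0.039,0,0,0,0.6],[0,0,0,0,0,0,0.3],[0,0,0,0,0,0,0.1],[0,0,0,0,0,0,0],[0,0,0,0,0,0,0],[0,0,0,0,0,0,0],[0,0,-0.006,0,0,0,0],[0,0,-0.006,0,0,0,0],[0,0,-0.006,0,0,0,0]]'
python3 -m creep '[[0,0,0,0,0,0.16,0],[0,0,0,0,0,0.16,0],[0,0,0,0,0,0.165,0],[0,0,0,0,0,0,0],[0,0,0,0,0,0,0],[0,0,0,0,0,0,0],[0,0,0,0,0,0,0],[0,0,0,0,0,0,0],[0,0,0,0,0,0,0],[0,0,0,0,0,0,0]]'
python3 -c "
from h import *
go(c2w(-.047,-.031,.047),82.8)"
```

```text
time_s: 31.65
ee_pos: [0.4896, -0.3388, 0.0651]
orientation: [-180.0, -0.0, 110.6]
wrist_force: [-0.9, 0.4, -4.0]
width: 0.109
grasp_force: 30.0
time_s: 32.9
ee_pos: [0.4898, -0.3389, 0.065]
orientation: [180.0, 0.0, 82.8]
wrist_force: [-1.0, -1.0, -3.5]
width: 0.11
grasp_force: 30.0
t 32.9 pos [ 0.4898 -0.3389  0.065 ] rpy [180.    0.   82.8] F [-1.  -1.  -3.5] w 0.11 g 30.0 J6 -29
 shift [-0.0029  0.0047  0.018 ]
 turn [ 0.  0. -0.]
 cup [-0.0517 -0.0281  0.065 ]
```

```bash

python3 -m creep '[[-0.003,0.0045,0,0,0,0,0],[0,0,0.004,0,0,0,0],[0,0,0.004,0,0,0,0],[0,0,0.004,0,0,0,0],[0,0,0.002,0,0,0,0],[0,0,0.002,0,0,0,0],[0,0,0.002,0,0,0,0],[0,0,0,0,0,0,0],[0,0,0,0,0,0,0],[0,0,0,0,0,0,0]]'
python3 -c "
from h import *
go(c2w(-.047,-.031,.047),82.8)"
```

```text
time_s: 34.15
ee_pos: [0.4942, -0.3426, 0.0478]
orientation: [179.9, 0.0, 82.8]
wrist_force: [-0.2, 0.7, 5.9]
width: 0.109
grasp_force: 30.0
t 34.1 pos [ 0.4942 -0.3426  0.0478] rpy [179.9   0.   82.8] F [-0.2  0.7  5.9] w 0.109 g 30.0 J6 -29
 shift [ 0.0002 -0.0001  0.0008]
 turn [ 0.001  0.    -0.   ]
 cup [-0.0469 -0.0312  0.0478]
```

```bash

python3 -m creep '[[0,0,0,0,0,0,0.3],[0,0,0,0,0,0,0.5],[0,0,0,0,0,0,0.5],[0,0,-0.03,0,0,0,1],[0,0,-0.05,0,0,0,1],[0,0,-0.06,0,0,0,1],[0,0,-0.06,0,0,0,1],[0,0,0,0,0,0,1],[0,0,0,0,0,0,1],[0,0,0,0,0,0,1]]'
python3 -c "
from h import *
snap('wrist','w5')"
python3 -m creep '[[0.045,-0.015,0,0,0,0,1],[0.045,-0.015,0,0,0,0,1],[0.045,-0.015,0,0,0,0,1],[0.045,-0.015,0,0,0,0,1],[0.045,-0.015,0,0,0,0,1],[0.045,-0.015,0,0,0,0,1],[0.045,-0.015,0,0,0,0,1],[0.045,-0.015,0,0,0,0,1],[0,0,0,0,0,0,1],[0,0,0,0,0,0,1]]'
python3 -c "
from h import *
snap('wrist','w6');snap('top','top3')
go([.433,.1,.03],82.8)
p=load('w5')[0];q=load('w6')[0];t=load('top3')[0]
a=cv2.resize(p,None,fx=.6,fy=.6,interpolation=3);b=cv2.resize(q,None,fx=.6,fy=.6,interpolation=3)
T=cv2.resize(t[190:325,150:440],(768,357),interpolation=2)
cv2.imwrite('pics/m1.png',np.vstack([np.hstack([a,b])[:245],T])[:600])
cv2.imwrite('pics/m1.png',cv2.resize(np.vstack([np.hstack([a,b])[:245],T]),(760,596),interpolation=3))
"
```

```text
time_s: 35.4
ee_pos: [0.493, -0.3419, 0.2447]
orientation: [-179.8, -0.1, 82.8]
wrist_force: [-0.5, -0.7, 0.2]
width: 0.999
grasp_force: 0.0
time_s: 36.7
ee_pos: [0.4199, 0.0295, 0.2463]
orientation: [-179.9, 0.1, 82.8]
wrist_force: [0.0, -0.8, -0.4]
width: 1.0
grasp_force: 0.0
t 36.8 pos [0.4202 0.0289 0.2465] rpy [-180.     0.    82.7] F [ 0.4 -0.5  0.7] w 1.003 g 0.0 J6 10
 shift [0.0723 0.0039 0.2165]
 turn [-0.001  0.001 -0.002]
 cup [-0.1669  0.328   0.2465]
```

View pics/m1.png

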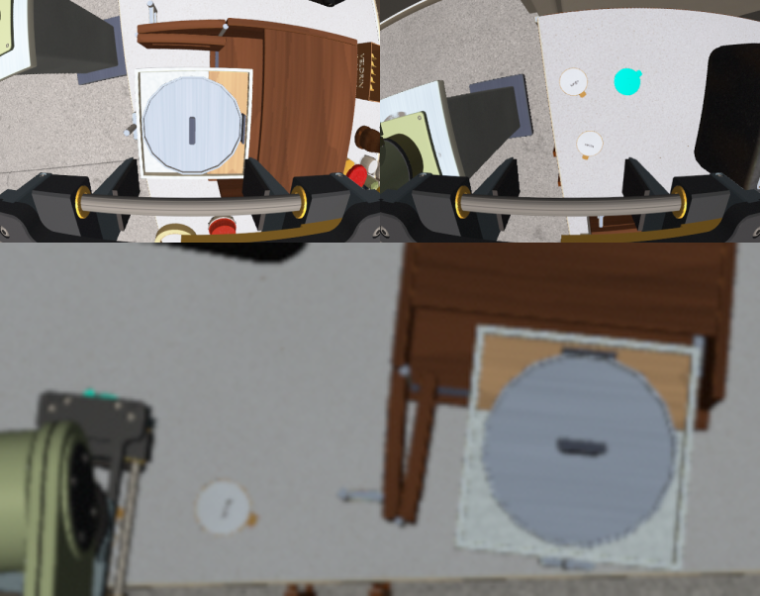

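The tab is now centred at the back of the tray. Two white pods and one turquoise one lie on the worktop. Next I'll check that the dish is flat and measure the pods.

```bash
cat >> h.py <<'E'
def dish(f,c,z=.041):
    p,d,m,n=load(f); P=[]
    for v in range(100,300,3):
        for u in range(200,450,3):
            w=pix2w(f,u,v); 
            k=np.hypot(*(w-c)[:2])
            if .03<k<.075 and .03<w[2]<.052: P.append(w)
    P=np.array(P); A=np.c_[P[:,:2]-c[:2],np.ones(len(P))]; s=np.linalg.lstsq(A,P[:,2],rcond=None)[0]
    print('dish n',len(P),'tilt deg',np.degrees(s[:2]),'z',s[2],'res',np.std(A@s-P[:,2]))
def pods(f,z=.012,box=(.3,.6,-.2,.25)):
    p,d,m,n=load(f); h=cv2.cvtColor(p,cv2.COLOR_BGR2HSV)
    br=((h[...,1]>90)&(h[...,0]<25)&(h[...,2]>90)).astype(np.uint8)
    out=[]
    k,lab,S,C=cv2.connectedComponentsWithStats(br)
    for i in range(1,k):
        if S[i,4]<8: continue
        w=pix2w(f,*C[i],z)
        if box[0]<w[0]<box[1] and box[2]<w[1]<box[3]: out.append((S[i,4],np.round(C[i]),np.round(w,4)))
    return out
E
python3 - <<'E'
from h import *
dish('w5',np.array([.4942,-.3426,0]))
for o in pods('w6'):print(o)
p=load('w6')[0]
cv2.imwrite('pics/m2.png',cv2.resize(p[90:290,260:440],None,fx=3,fy=3,interpolation=2))
E
```

```text
dish n 1474 tilt deg [0.06830253 0.06351724] z 0.04078796188830056 res 0.0007614153305406662
(np.int32(8), array([400.,  13.]), array([0.5341, 0.2366, 0.012 ]))
(np.int32(8), array([362.,  15.]), array([0.4916, 0.2366, 0.012 ]))
(np.int32(8), array([376.,  14.]), array([0.506 , 0.2368, 0.012 ]))
(np.int32(15), array([333.,  18.]), array([0.4594, 0.2366, 0.012 ]))
(np.int32(8), array([350.,  16.]), array([0.4774, 0.2366, 0.012 ]))
(np.int32(13), array([308.,  20.]), array([0.4323, 0.2366, 0.012 ]))
(np.int32(75), array([341., 159.]), array([0.4484, 0.0788, 0.012 ]))
(np.int32(36), array([294., 259.]), array([ 0.381 , -0.0285,  0.012 ]))
(np.int32(59), array([345., 265.]), array([ 0.4398, -0.0428,  0.012 ]))
(np.int32(32), array([302., 310.]), array([ 0.3809, -0.0946,  0.012 ]))
```

View pics/m2.png

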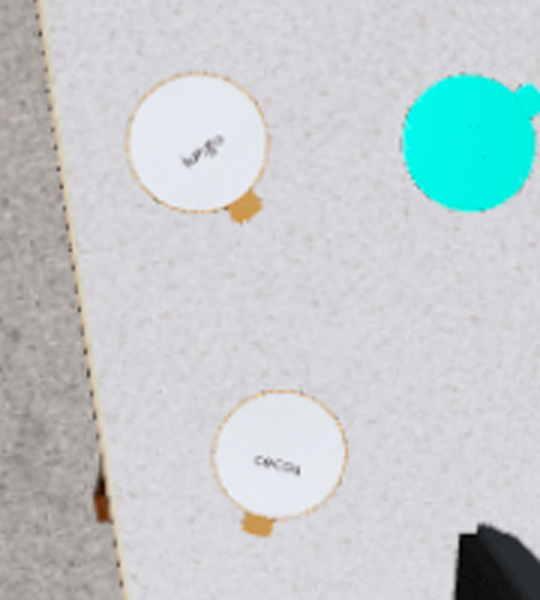

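The dish is flat, tilted under 0.1° with its floor at z = 0.0408. The pods are at wrist pixels (326,137) and (353,242), with their tabs at (342,159) and (346,265).

```bash
python3 - <<'E'
from h import *
for nm,c,t in(('L',(325.9,137.1),(341.5,158.5)),('R',(353.2,241.5),(345.5,264.8))):
    a=pix2w('w6',*c,.012);b=pix2w('w6',*t,.010);v=b-a;print(nm,a,'tab ang',np.degrees(np.arctan2(v[1],v[0])),np.linalg.norm(v[:2]))
    a[2]=.003; go(a,np.degrees(np.arctan2(v[1],v[0]))+180)
E
```

```text
L [0.43496851 0.10412545 0.012     ] tab ang -61.112089158843 0.02896460019552471
t 36.8 pos [0.4202 0.0289 0.2465] rpy [-180.     0.    82.7] F [ 0.4 -0.5  0.7] w 1.003 g 0.0 J6 10
 shift [0.0767 0.0053 0.2435]
 turn [-0.001  0.    -0.631]
 cup [-0.1669  0.328   0.2465]
R [ 0.45147015 -0.0160861   0.012     ] tab ang -112.7944892938433 0.030129817044546408
t 36.8 pos [0.4202 0.0289 0.2465] rpy [-180.     0.    82.7] F [ 0.4 -0.5  0.7] w 1.003 g 0.0 J6 10
 shift [-0.0405  0.0369  0.2435]
 turn [-0.001  0.001  0.271]
 cup [-0.1669  0.328   0.2465]
```

```bash

python3 -m creep '[[0.038,0.0025,0,0,0,0,1],[0.0385,0.0028,0,0,0,0,1],[0,0,0.03,0,0,-0.158,1],[0,0,0.03,0,0,-0.158,1],[0,0,0.03,0,0,-0.158,1],[0,0,0.03,0,0,-0.157,1],[0,0,0.03,0,0,0,1],[0,0,0,0,0,0,1],[0,0,0,0,0,0,1],[0,0,0,0,0,0,1]]'
python3 - <<'E'
from h import *
go([.435,.1041,.003],118.9)
snap('wrist','w7')
p=load('w7')[0]
g=cv2.cvtColor(p,cv2.COLOR_BGR2HSV)
br=((g[...,1]>90)&(g[...,0]<25)&(g[...,2]>90)).astype(np.uint8)
k,l,S,C=cv2.connectedComponentsWithStats(br)
for i in range(1,k):
    if S[i,4]>60: print(S[i],C[i],pix2w('w7',*C[i],.01))
E
```

```text
time_s: 38.05
ee_pos: [0.436, 0.1049, 0.0982]
orientation: [179.9, 0.1, 118.9]
wrist_force: [0.4, 0.1, 0.4]
width: 1.002
grasp_force: 0.0
t 38.0 pos [0.436  0.1049 0.0982] rpy [1.799e+02 1.000e-01 1.189e+02] F [0.4 0.1 0.4] w 1.002 g 0.0 J6 -17
 shift [-0.0002 -0.0016  0.0952]
 turn [0.003 0.001 0.   ]
 cup [-0.1607  0.4055  0.0982]
[ 358   50  282  219 1380] [496.79057971 145.47536232] [0.51392121 0.23542958 0.01      ]
[311 277  15  10 146] [318.06164384 281.43835616] [0.44859863 0.07851146 0.01      ]
[126 315  17  53 246] [132.16260163 341.47560976] [ 0.33194271 -0.05710851  0.01      ]
[499 315  18  53 295] [509.73559322 342.10508475] [0.63074453 0.10611216 0.01      ]
[ 305  367  271   44 4195] [441.44147795 394.37091776] [0.60507291 0.03109656 0.01      ]
[237 381  14  11  83] [243.3373494  385.93975904] [ 0.4396451  -0.04353711  0.01      ]
```

Pod L is unmoved (its tab reads the same). Descend, grip and lift.

```bash

python3 -m creep '[[0,-0.0016,0.03,0,0,0,1],[0,0,0.03,0,0,0,1],[0,0,0.025,0,0,0,1],[0,0,0.01,0,0,0,1],[0,0,0,0,0,0,0.65],[0,0,0,0,0,0,0.5],[0,0,0,0,0,0,0.4],[0,0,0,0,0,0,0.4],[0,0,0,0,0,0,0.4],[0,0,0,0,0,0,0.4]]'
python3 -c "
from h import *
go([.435,.1041,.003],118.9)"
```

```text
time_s: 39.35
ee_pos: [0.4337, 0.1043, 0.0023]
orientation: [180.0, 0.0, 118.9]
wrist_force: [-0.0, -1.2, 3.7]
width: 0.51
grasp_force: 30.0
t 39.4 pos [0.4337 0.1043 0.0023] rpy [180.    0.  118.9] F [-0.  -1.2  3.7] w 0.51 g 30.0 J6 -17
 shift [-0.0008  0.001  -0.0007]
 turn [0.001 0.    0.001]
 cup [-0.1628  0.4046  0.0023]
```

```bash

python3 -m creep '[[0,0,-0.02,0,0,0,0.4],[0,0,-0.05,0,0,0,0.4],[0,0,-0.06,0,0,0,0.4],[0,0,-0.04,0,0,0,0.4],[-0.04,-0.019,0,0,0,0,0.4],[-0.04,-0.019,0,0,0,0,0.4],[-0.04,-0.019,0,0,0,0,0.4],[-0.04,-0.019,0,0,0,0,0.4],[-0.04,-0.019,0,0,0,0,0.4],[-0.04,-0.019,0,0,0,0,0.4]]'
python3 -m creep '[[-0.04,-0.019,0,0,0,0,0.4],[-0.04,-0.019,0,0,0,0,0.4],[-0.04,-0.019,0,0,0,0,0.4],[0,0,0,0,0,-0.155,0.4],[0,0,0,0,0,0,0.4],[0,0,0,0,0,0,0.4],[0,0,0,0,0,0,0.4],[0,0,0,0,0,0,0.4],[0,0,0,0,0,0,0.4],[0,0,0,0,0,0,0.4]]'
python3 -c "
from h import *
go([.4613,-.3001,.0455],127.8)"
```

```text
time_s: 40.6
ee_pos: [0.4495, -0.1624, 0.1717]
orientation: [-180.0, -0.0, 118.9]
wrist_force: [0.5, 0.1, -0.6]
width: 0.516
grasp_force: 30.0
time_s: 41.85
ee_pos: [0.4581, -0.2935, 0.172]
orientation: [-180.0, 0.0, 127.8]
wrist_force: [0.2, 0.1, -0.4]
width: 0.51
grasp_force: 30.0
t 41.9 pos [ 0.4581 -0.2935  0.172 ] rpy [-180.     0.   127.8] F [ 0.2  0.1 -0.4] w 0.51 g 30.0 J6 -72
 shift [-0.0072 -0.0015  0.1265]
 turn [-0.  0.  0.]
 cup [-0.0889  0.013   0.172 ]
```

```bash

python3 -m creep '[[-0.0072,-0.0015,0.03,0,0,0,0.4],[0,0,0.04,0,0,0,0.4],[0,0,0.03,0,0,0,0.4],[0,0,0.016,0,0,0,0.4],[0,0,0.005,0,0,0,0.4],[0,0,0.003,0,0,0,0.4],[0,0,0,0,0,0,0.4],[0,0,0,0,0,0,0.4],[0,0,0,0,0,0,0.4],[0,0,0,0,0,0,0.4]]'
python3 -c "
from h import *
go([.4613,-.3001,.0445],127.8)"
```

```text
time_s: 43.1
ee_pos: [0.4613, -0.3003, 0.0482]
orientation: [180.0, 0.0, 127.8]
wrist_force: [0.1, -0.4, -0.7]
width: 0.522
grasp_force: 30.0
t 43.1 pos [ 0.4613 -0.3003  0.0482] rpy [180.    0.  127.8] F [ 0.1 -0.4 -0.7] w 0.522 g 30.0 J6 -72
 shift [0.0001 0.0001 0.0037]
 turn [0. 0. 0.]
 cup [-0.0848  0.0067  0.0482]
```

```bash

python3 -m creep '[[0,0,0.0015,0,0,0,0.4],[0,0,0.0015,0,0,0,0.4],[0,0,0.0015,0,0,0,0.4],[0,0,0,0,0,0,0.4],[0,0,0,0,0,0,0.55],[0,0,0,0,0,0,0.6],[0,0,0,0,0,0,0.64],[0,0,0,0,0,0,0.64],[0,0,-0.01,0,0,0,0.64],[0,0,-0.03,0,0,0,0.64]]'
python3 -m creep '[[0,0,-0.05,0,0,0,1],[0,0,-0.06,0,0,0,1],[0.04,0.015,0,0,0,0.11,1],[0.04,0.015,0,0,0,0.11,1],[0.04,0.015,0,0,0,0.11,1],[0.04,0.015,0,0,0,0.11,1],[0.04,0.015,0,0,0,0.11,1],[0.04,0.015,0,0,0,0.11,1],[0,0,0,0,0,0,1],[0,0,0,0,0,0,1]]'
python3 - <<'E'
from h import *
go([.4515,-.0161,.003],67.2)
snap('wrist','w8');snap('top','top4')
p=load('w8')[0]; t=load('top4')[0]
cv2.imwrite('pics/m3.png',np.hstack([cv2.resize(p,(400,300)),cv2.resize(t[190:325,260:440],(400,300),interpolation=2)]))
E
```

```text
time_s: 44.35
ee_pos: [0.4604, -0.2996, 0.0831]
orientation: [-179.9, -0.2, 127.8]
wrist_force: [0.3, -0.1, -0.1]
width: 0.639
grasp_force: 0.0
time_s: 45.6
ee_pos: [0.4546, -0.0488, 0.1938]
orientation: [180.0, 0.0, 90.1]
wrist_force: [0.1, -0.7, 0.7]
width: 0.997
grasp_force: 0.0
t 45.6 pos [ 0.4546 -0.0488  0.1938] rpy [180.    0.   90.1] F [ 0.1 -0.7  0.7] w 0.997 g 0.0 J6 -8
 shift [ 0.0328 -0.0031  0.1908]
 turn [0.001 0.001 0.399]
 cup [-0.123   0.2553  0.1938]
```

View pics/m3.png

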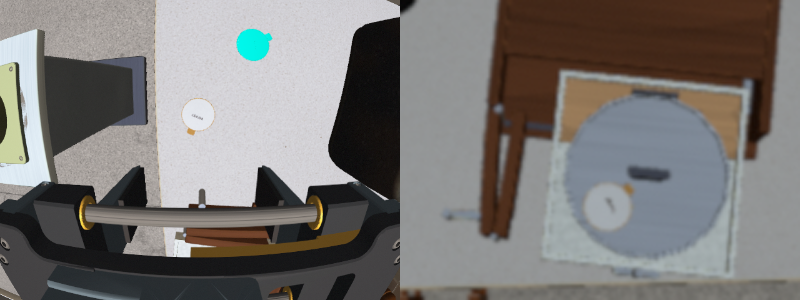

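Pod L lies on the stand at front left with its tab inward. Pod R is at wrist pixel (317,184), tab at (304,210), so I'll check whether it has moved.

```bash
python3 - <<'E'
from h import *
p=load('w8')[0]
h=cv2.cvtColor(p,cv2.COLOR_BGR2HSV)
br=((h[...,1]>90)&(h[...,0]<25)&(h[...,2]>90)).astype(np.uint8)
k,l,S,C=cv2.connectedComponentsWithStats(br)
for i in range(1,k):
    if S[i,4]>40: print(S[i,4],C[i],pix2w('w8',*C[i],.01))
a=pix2w('w8',317,183.5,.012);b=pix2w('w8',304.5,210,.01);v=b-a;ang=np.degrees(np.arctan2(v[1],v[0]))
print(a,ang,np.linalg.norm(v[:2]));a[2]=.0025;go(a,ang+180)
E
```

```text
93 [305.1827957  210.12903226] [ 0.43977911 -0.04309263  0.01      ]
252 [132.27777778 341.12301587] [ 0.22264189 -0.20355499  0.01      ]
259 [510.05791506 341.69498069] [ 0.68890501 -0.20422585  0.01      ]
6686 [410.03559677 388.75860006] [ 0.56499751 -0.26431273  0.01      ]
84 [440.80952381 464.72619048] [ 0.63626686 -0.42680308  0.01      ]
58 [465.05172414 472.20689655] [ 0.68373553 -0.45679608  0.01      ]
[ 0.45134415 -0.01665912  0.012     ] -114.93547132830834 0.02900793036907673
t 45.7 pos [ 0.4544 -0.0494  0.1936] rpy [180.   0.  90.] F [-0.2 -0.1 -0.7] w 0.999 g 0.0 J6 -8
 shift [ 0.0328 -0.0031  0.1911]
 turn [0.    0.    0.435]
 cup [-0.1231  0.2547  0.1936]
```

```bash

python3 -m creep '[[0.0328,-0.0031,0,0,0,0,1],[0,0,0.05,0,0,0.137,1],[0,0,0.05,0,0,0.137,1],[0,0,0.045,0,0,0.136,1],[0,0,0.03,0,0,0,1],[0,0,0.015,0,0,0,1],[0,0,0,0,0,0,0.65],[0,0,0,0,0,0,0.45],[0,0,0,0,0,0,0.4],[0,0,0,0,0,0,0.4]]'
python3 -m creep '[[0,0,0,0,0,0,0.4],[0,0,0,0,0,0,0.4],[0,0,0,0,0,0,0.4],[0,0,-0.02,0,0,0,0.4],[0,0,-0.05,0,0,0,0.4],[0,0,-0.06,0,0,0,0.4],[0,0,-0.04,0,0,0,0.4],[0,0,0,0,0,0,0.4],[0,0,0,0,0,0,0.4],[0,0,0,0,0,0,0.4]]'
python3 - <<'E'
from h import *
c=np.array([.4942,-.3426,0])+CR@np.array([.037,.038,.0445]); print(c); go(c,37.8)
E
```

```text
time_s: 46.95
ee_pos: [0.452, -0.0157, 0.0041]
orientation: [179.9, -0.0, 66.5]
wrist_force: [-0.2, -0.1, 0.1]
width: 0.594
grasp_force: 0.0
time_s: 48.2
ee_pos: [0.4504, -0.0156, 0.1717]
orientation: [-179.8, 0.1, 66.5]
wrist_force: [0.5, -0.3, 0.3]
width: 0.516
grasp_force: 30.0
[ 0.53567091 -0.30953697  0.0445    ]
t 48.2 pos [ 0.4504 -0.0156  0.1717] rpy [-1.798e+02  1.000e-01  6.650e+01] F [ 0.5 -0.3  0.3] w 0.516 g 30.0 J6 20
 shift [-0.2354  0.1959  0.1268]
 turn [-0.003  0.002  0.501]
 cup [-0.1313  0.2878  0.1717]
```

```bash

python3 -m creep '[[-0.0392,0.0326,0,0,0,0,0.4],[-0.0392,0.0326,0,0,0,0,0.4],[-0.0392,0.0326,0,0,0,0,0.4],[-0.0392,0.0326,0,0,0,0,0.4],[-0.0392,0.0326,0,0,0,0,0.4],[-0.0392,0.0326,0,0,0,0,0.4],[0,0,0,0,0,0.167,0.4],[0,0,0,0,0,0.167,0.4],[0,0,0,0,0,0.167,0.4],[0,0,0,0,0,0,0.4]]'
python3 - <<'E'
from h import *
c=np.array([.4942,-.3426,0])+CR@np.array([.037,.038,.0445]); go(c,37.8)
E
```

```text
time_s: 49.45
ee_pos: [0.5366, -0.3091, 0.1717]
orientation: [-179.8, 0.1, 37.9]
wrist_force: [-0.5, -0.4, -0.2]
width: 0.511
grasp_force: 30.0
t 49.5 pos [ 0.5366 -0.3091  0.1717] rpy [-1.798e+02  1.000e-01  3.790e+01] F [-0.5 -0.4 -0.2] w 0.511 g 30.0 J6 21
 shift [-9.000e-04  1.000e-04  1.272e-01]
 turn [-0.003  0.001  0.002]
 cup [-0.009   0.0074  0.1717]
```

```bash

python3 -m creep '[[0,0,0.04,0,0,0,0.4],[0,0,0.04,0,0,0,0.4],[0,0,0.03,0,0,0,0.4],[0,0,0.012,0,0,0,0.4],[0,0,0.0025,0,0,0,0.4],[0,0,0.0025,0,0,0,0.4],[0,0,0.0015,0,0,0,0.4],[0,0,0,0,0,0,0.4],[0,0,0,0,0,0,0.4],[0,0,0,0,0,0,0.4]]'
python3 -m creep '[[0,0,0,0,0,0,0.55],[0,0,0,0,0,0,0.6],[0,0,0,0,0,0,0.63],[0,0,0,0,0,0,0.63],[0,0,-0.01,0,0,0,0.63],[0,0,-0.03,0,0,0,0.63],[0,0,-0.05,0,0,0,0.63],[0,0,-0.06,0,0,0,0.6],[0,0,0,0,0,0,0.5],[0,0,0,0,0,0,0.5]]'
python3 - <<'E'
from h import *
snap('wrist','w9')
go(c2w(-.153,-.031,.053),-7.2)
E
```

```text
time_s: 50.7
ee_pos: [0.5372, -0.3094, 0.0452]
orientation: [180.0, -0.0, 37.8]
wrist_force: [1.0, 0.3, -0.2]
width: 0.51
grasp_force: 30.0
time_s: 51.95
ee_pos: [0.5369, -0.3092, 0.1953]
orientation: [180.0, -0.0, 37.8]
wrist_force: [0.8, 0.3, -0.4]
width: 0.5
grasp_force: 0.0
t 52.0 pos [ 0.5365 -0.3089  0.1942] rpy [-179.9    0.    37.8] F [ 0.3  1.5 -0.1] w 0.499 g 0.0 J6 21
 shift [-0.1288 -0.0743  0.1414]
 turn [-0.001  0.001  0.785]
 cup [-0.0092  0.0075  0.1942]
```

View pics/w9.png

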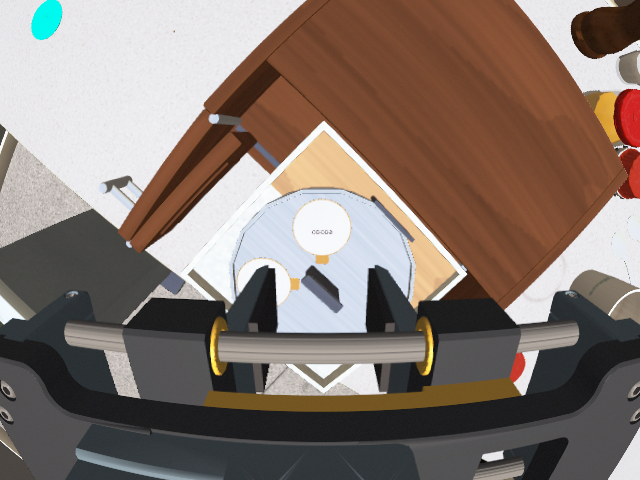

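Both pods lie side by side on the stand with tabs inward, and no white pods remain on the worktop in view. Now to regrip the pull.

```bash

python3 -m creep '[[-0.043,-0.0248,0,0,0,0,0.6],[-0.043,-0.0248,0,0,0,0,0.6],[-0.043,-0.0248,0,0,0,0,0.6],[0,0,0,0,0,0.16,0.6],[0,0,0,0,0,0.16,0.6],[0,0,0,0,0,0.16,0.6],[0,0,0,0,0,0.16,0.6],[0,0,0,0,0,0.145,0.6],[0,0,0,0,0,0,0.6],[0,0,0,0,0,0,0.6]]'
python3 - <<'E'
from h import *
go(c2w(-.153,-.031,.053),-7.2)
E
```

```text
time_s: 53.25
ee_pos: [0.3893, -0.3293, 0.1941]
orientation: [-179.9, 0.1, -7.1]
wrist_force: [0.2, 0.4, -0.2]
width: 0.598
grasp_force: 0.0
t 53.2 pos [ 0.3893 -0.3293  0.1941] rpy [-1.799e+02  1.000e-01 -7.100e+00] F [ 0.2  0.4 -0.2] w 0.598 g 0.0 J6 56
 shift [-0.0002 -0.      0.1411]
 turn [-0.001  0.001  0.003]
 cup [-0.1526 -0.0312  0.1941]
```

```bash

python3 -m creep '[[0,0,0.05,0,0,0,0.6],[0,0,0.05,0,0,0,0.6],[0,0,0.041,0,0,0,0.6],[0,0,0,0,0,0,0.6],[0,0,0,0,0,0,0.3],[0,0,0,0,0,0,0.1],[0,0,0,0,0,0,0],[0,0,0,0,0,0,0],[0,0,0,0,0,0,0],[0,0,0,0,0,0,0]]'
python3 -m creep '[[0.003,0,0,0,0,0,0],[0.006,0,0,0,0,0,0],[0.009,0,0,0,0,0,0],[0.01,0,0,0,0,0,0],[0.01,0,0,0,0,0,0],[0.01,0,0,0,0,0,0],[0.01,0,0,0,0,0,0],[0.01,0,0,0,0,0,0],[0.01,0,0,0,0,0,0],[0.01,0,0,0,0,0,0]]'
python3 - <<'E'
from h import *
go(c2w(.017,-.031,.053),-7.2)
E
```

```text
time_s: 54.5
ee_pos: [0.3898, -0.3292, 0.0544]
orientation: [-180.0, -0.0, -7.2]
wrist_force: [-0.6, 3.0, 4.7]
width: 0.114
grasp_force: 30.0
time_s: 55.75
ee_pos: [0.4769, -0.3401, 0.0544]
orientation: [-180.0, 0.1, -7.2]
wrist_force: [-2.4, 2.9, 6.0]
width: 0.108
grasp_force: 30.0
t 55.8 pos [ 0.4769 -0.3401  0.0544] rpy [-1.8e+02  1.0e-01 -7.2e+00] F [-2.4  2.9  6. ] w 0.108 g 30.0 J6 61
 shift [0.0813 0.0001 0.0013]
 turn [-0.001  0.001  0.001]
 cup [-0.0643 -0.0309  0.0544]
```

```bash

python3 -m creep '[[0.01,0,0,0,0,0,0],[0.01,0,0,0,0,0,0],[0.01,0,0,0,0,0,0],[0.01,0,0,0,0,0,0],[0.01,0,0,0,0,0,0],[0.01,0,0,0,0,0,0],[0.008,0,0,0,0,0,0],[0.006,0,0,0,0,0,0],[0.004,0,0,0,0,0,0],[0.003,0,0,0,0,0,0]]'
python3 -m creep '[[0.002,0,0,0,0,0,0],[0.002,0,0,0,0,0,0],[0,0,0,0,0,0,0],[0,0,0,0,0,0,0],[0,0,0,0,0,0,0],[0,0,0,0,0,0,0],[0,0,0,0,0,0,0],[0,0,0,0,0,0,0],[0,0,0,0,0,0,0],[0,0,0,0,0,0,0]]'
python3 - <<'E'
from h import *
go(c2w(.017,-.031,.053),-7.2)
E
```

```text
time_s: 57.0
ee_pos: [0.5573, -0.3502, 0.0544]
orientation: [-180.0, 0.0, -7.2]
wrist_force: [-1.5, 2.6, 5.4]
width: 0.115
grasp_force: 30.0
time_s: 58.25
ee_pos: [0.5581, -0.3503, 0.0544]
orientation: [-179.9, 0.4, -7.1]
wrist_force: [-8.3, 3.7, 9.5]
width: 0.114
grasp_force: 30.0
t 58.2 pos [ 0.5581 -0.3503  0.0544] rpy [-179.9    0.4   -7.1] F [-8.3  3.7  9.5] w 0.114 g 30.0 J6 64
 shift [-0.0005  0.0002  0.0014]
 turn [-0.001  0.007  0.001]
 cup [ 0.0175 -0.0308  0.0544]
```

```bash

python3 -m creep '[[-0.001,0,0,0,0,0,0.2],[0,0,0,0,0,0,0.4],[0,0,0,0,0,0,0.4],[0,0,-0.03,0,0,0,0.4],[0,0,-0.05,0,0,0,0.5],[0,0,-0.06,0,0,0,0.5],[-0.032,-0.052,0,0,0,0,0.5],[-0.032,-0.052,0,0,0,0,0.5],[-0.032,-0.052,0,0,0,0,0.5],[-0.032,-0.052,0,0,0,0,0.5]]'
python3 -m creep '[[0,0,0,0,0,-0.18,0.5],[0,0,0,0,0,-0.18,0.5],[0,0,0,0,0,-0.18,0.5],[0,0,0,0,0,-0.18,0.5],[0,0,0,0,0,-0.18,0.5],[0,0,0,0,0,-0.18,0.5],[0,0,0,0,0,-0.18,0.5],[0,0,0,0,0,-0.18,0.5],[0,0,0,0,0,-0.155,0.5],[0,0,0,0,0,0,0.5]]'
python3 - <<'E'
from h import *
go([.4568,-.1285,.049],84.3)
snap('wrist','w10')
E
```

```text
time_s: 59.5
ee_pos: [0.4585, -0.1272, 0.1939]
orientation: [-180.0, -0.0, -7.2]
wrist_force: [1.1, 0.5, 1.5]
width: 0.503
grasp_force: 0.0
time_s: 60.75
ee_pos: [0.4594, -0.1288, 0.1939]
orientation: [180.0, 0.0, 84.1]
wrist_force: [0.2, 0.4, -0.8]
width: 0.499
grasp_force: 0.0
t 60.8 pos [ 0.4594 -0.1288  0.1939] rpy [180.    0.   84.1] F [ 0.2  0.4 -0.8] w 0.499 g 0.0 J6 -11
 shift [ 0.     -0.0027  0.1449]
 turn [ 0.     0.    -0.003]
 cup [-0.1082  0.1766  0.1939]
```

View pics/w10.png

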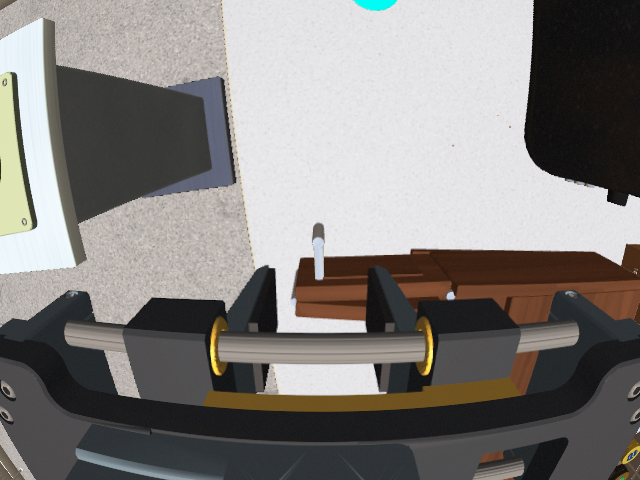

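The handle (319,235) is between the finger lines. Descend and grip it.

```bash

python3 -m creep '[[0,-0.0027,0.05,0,0,0,0.6],[0,0,0.05,0,0,0,0.6],[0,0,0.045,0,0,0,0.6],[0,0,0,0,0,0,0.6],[0,0,0,0,0,0,0.3],[0,0,0,0,0,0,0.1],[0,0,0,0,0,0,0],[0,0,0,0,0,0,0],[0,0,0,0,0,0,0],[0,0,0,0,0,0,0]]'
python3 - <<'E'
from h import *
print(pix2w('w10',319,230,.085))
go([.4568,-.1285,.049],84.3)
E
```

```text
time_s: 62.05
ee_pos: [0.4567, -0.1285, 0.0493]
orientation: [180.0, 0.0, 84.2]
wrist_force: [-0.1, -0.1, 4.2]
width: 0.1
grasp_force: 30.0
[ 0.45909856 -0.12289123  0.085     ]
t 62.0 pos [ 0.4567 -0.1285  0.0493] rpy [180.    0.   84.2] F [-0.1 -0.1  4.2] w 0.1 g 30.0 J6 -11
 shift [0.     0.0001 0.0003]
 turn [ 0.     0.    -0.002]
 cup [-0.1109  0.1765  0.0493]
```

```bash

python3 -m creep '[[-0.0048,-0.002,0,0,0,-0.042,0],[-0.0048,-0.002,0,0,0,-0.042,0],[-0.0048,-0.002,0,0,0,-0.042,0],[-0.0048,-0.002,0,0,0,-0.042,0],[-0.0048,-0.002,0,0,0,-0.042,0],[-0.0048,-0.002,0,0,0,-0.042,0],[-0.0048,-0.002,0,0,0,-0.042,0],[-0.0048,-0.002,0,0,0,-0.042,0],[-0.0048,-0.002,0,0,0,-0.042,0],[-0.0048,-0.002,0,0,0,-0.042,0]]'
python3 -m creep '[[-0.0048,-0.002,0,0,0,-0.042,0],[-0.0048,-0.002,0,0,0,-0.042,0],[-0.0048,-0.002,0,0,0,-0.042,0],[-0.0048,-0.002,0,0,0,-0.042,0],[-0.0048,-0.002,0,0,0,-0.042,0],[-0.0048,-0.002,0,0,0,-0.042,0],[-0.0048,-0.002,0,0,0,-0.042,0],[-0.0048,-0.002,0,0,0,-0.042,0],[-0.0048,-0.002,0,0,0,-0.042,0],[-0.0048,-0.002,0,0,0,-0.042,0]]'
python3 - <<'E'
from h import *
go(c2w(-.051,.018,.049),172.6)
E
```

```text
time_s: 63.3
ee_pos: [0.4411, -0.1778, 0.0493]
orientation: [180.0, 0.0, 108.4]
wrist_force: [-0.6, 1.0, 4.0]
width: 0.097
grasp_force: 30.0
time_s: 64.55
ee_pos: [0.4469, -0.2292, 0.0493]
orientation: [-180.0, 0.0, 132.4]
wrist_force: [-1.2, 1.1, 3.2]
width: 0.099
grasp_force: 30.0
t 64.5 pos [ 0.4469 -0.2292  0.0493] rpy [-180.     0.   132.4] F [-1.2  1.1  3.2] w 0.099 g 30.0 J6 -71
 shift [-0.0805 -0.0068  0.0003]
 turn [-0.     0.    -0.701]
 cup [-0.108   0.0753  0.0493]
```

```bash

python3 -m creep '[[-0.0048,-0.002,0,0,0,-0.042,0],[-0.0048,-0.002,0,0,0,-0.042,0],[-0.0048,-0.002,0,0,0,-0.042,0],[-0.0048,-0.002,0,0,0,-0.042,0],[-0.0048,-0.002,0,0,0,-0.042,0],[-0.0048,-0.002,0,0,0,-0.042,0],[-0.0048,-0.002,0,0,0,-0.042,0],[-0.0048,-0.002,0,0,0,-0.042,0],[-0.0048,-0.002,0,0,0,-0.042,0],[-0.0048,-0.002,0,0,0,-0.042,0]]'
python3 - <<'E'
from h import *
go(c2w(-.051,.018,.049),172.6)
E
```

```text
time_s: 65.8
ee_pos: [0.4733, -0.2738, 0.0493]
orientation: [-180.0, 0.0, 156.5]
wrist_force: [-0.6, 0.5, 2.1]
width: 0.103
grasp_force: 30.0
t 65.8 pos [ 0.4733 -0.2738  0.0493] rpy [-180.     0.   156.5] F [-0.6  0.5  2.1] w 0.103 g 30.0 J6 -98
 shift [-0.0289 -0.0087  0.0003]
 turn [-0.     0.    -0.281]
 cup [-0.0763  0.0345  0.0493]
```

```bash

python3 -m creep '[[-0.0048,-0.002,0,0,0,-0.042,0],[-0.0048,-0.002,0,0,0,-0.042,0],[-0.0048,-0.002,0,0,0,-0.042,0],[-0.0048,-0.002,0,0,0,-0.042,0],[-0.0048,-0.002,0,0,0,-0.042,0],[-0.0048,-0.002,0,0,0,-0.042,0],[-0.0048,-0.002,0,0,0,-0.03,0],[-0.002,0,0,0,0,0,0],[0,0,0,0,0,0,0],[0,0,0,0,0,0,0]]'
python3 - <<'E'
from h import *
go(c2w(-.051,.018,.049),172.6)
E
```

```text
time_s: 67.05
ee_pos: [0.4977, -0.2943, 0.0492]
orientation: [179.8, -0.7, 172.6]
wrist_force: [-13.4, 4.2, 14.0]
width: 0.102
grasp_force: 30.0
t 67.0 pos [ 0.4977 -0.2943  0.0492] rpy [179.8  -0.7 172.6] F [-13.4   4.2  14. ] w 0.102 g 30.0 J6 -114
 shift [0.0016 0.0008 0.0002]
 turn [ 0.003 -0.012  0.   ]
 cup [-0.0494  0.0172  0.0492]
```

```bash

python3 -m creep '[[0,0,0,0,0,0,0.3],[0,0,0,0,0,0,0.6],[0,0,0,0,0,0,0.6],[0,0,-0.03,0,0,0,0.6],[0,0,-0.05,0,0,0,0.6],[0,0,-0.06,0,0,0,0.6],[0.05,0,-0.03,0,0,0,0.6],[0.05,0,0,0,0,0,0.6],[0.03,0,0,0,0,0,0.6],[0,0,0,0,0,0,0.6]]'
python3 -m creep '[[0,0.06,0,0,0,0,0.6],[0,0.06,0,0,0,0,0.6],[0,0.06,0,0,0,0,0.6],[0,0.06,0,0,0,0,0.6],[0,0.06,0,0,0,0,0.6],[0,0,0,0,0,0,0.6],[0,0,0,0,0,0,0.6],[0,0,0,0,0,0,0.6],[0,0,0,0,0,0,0.6],[0,0,0,0,0,0,0.6]]'
python3 - <<'E'
from h import *
st(); snap('top','top5')
p=load('top5')[0];q=load('top0')[0]
cv2.imwrite('pics/f.png',np.vstack([cv2.resize(p[100:320,140:540],None,fx=1.45,fy=1.36),cv2.resize(q[100:320,140:540],None,fx=1.45,fy=1.36)])[:600])
E
```

```text
time_s: 68.3
ee_pos: [0.373, -0.2794, 0.2193]
orientation: [-180.0, 0.0, 172.5]
wrist_force: [0.2, -1.1, -0.3]
width: 0.602
grasp_force: 0.0
time_s: 69.55
ee_pos: [0.4132, 0.0169, 0.2189]
orientation: [-180.0, 0.0, 172.5]
wrist_force: [-0.7, -0.3, 0.0]
width: 0.605
grasp_force: 0.0
69.55 [0.4132 0.0169 0.2189] [-180.     0.   172.5] [-0.7 -0.3  0. ] 0.6053688072084383 0.0 [  1.   3. 108.  -0.  68. -82.]
```

View pics/f.png

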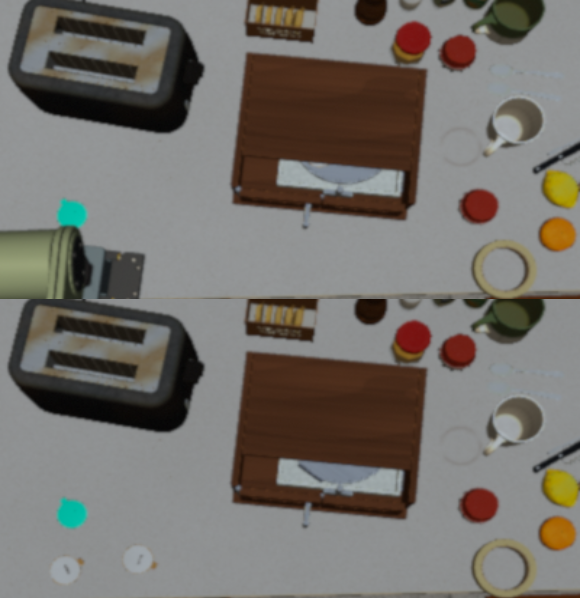

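The door is shut, with the handle at (307,215) as at the start. The tray is home with the stand on it, and the tape, timer and turquoise disc are where they were. I'm handing it in.

```bash
python3 -c "
from workcell import r
print(r.hand_in())"
```

```text
the job is handed in; nothing more can be done
None
```

I handed the job in at about 70 s: both loose pods are on the flat, tab-back stand, the tray is fully home, the door is closed, and the tape, timer and turquoise disc are where they were.

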